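# Load the backup cell into its spring clip on the circuit board

### The arm

A 6-joint arm with a two-finger parallel gripper is mounted at the origin on the work surface. World frame = base frame: x ahead of the robot, y to its left, z up, the work surface at z = 0. Lengths are in mm, angles in rad, forces in N, time in s.
With the tool pointing down it reaches from about 275 to 1000 mm from the base axis. Payload 8.4 kg.
Tool frame: the origin (TCP) lies at the very end of the fingers, on their centre line; the grasp point (between the pads) lies 19 mm behind it (r.pinch_z is the distance from the TCP to the grasp point, in mm); z points along the fingers, y is the direction in which the jaws open and shut (so a half turn about z gives the same grasp; the last joint's range is limited). The gripper opens to 85 mm and grips with 20 to 120 N. Pads are 22 mm wide; open, the fingers measure 114 mm over their backs; the gripper's body (76 mm by 85 mm) begins 54 mm behind the grasp point. The pads swing forward as they close: fully open they stand 13 mm farther back than shut.
Start: joints at [1.178, 0.353, 1.633, -0, 1.155, -0.002], TCP at [238.079, 577.881, 231.281] pointing down, gripper open.
Joint ranges: [-2.63, 2.63], [-0.92, 2.1], [0.06, 2.66], [-1.3, 4.44], [0, 2.69], [-3.02, 3.02]. Speed limits (rad/s): [2.22, 2.22, 2.79, 3.14, 3.14, 3.14].

### API

Orientations are given as [roll, pitch, yaw] about the fixed x, y, z axes, in that order (R = Rz(yaw) Ry(pitch) Rx(roll)).
In Python, from rig import r, optics gives the robot as it stands.
- The arm moves only by the shell command python3 -m creep 'ROWS' [FORCE]. ROWS is JSON, a list of rows, each an object with "dp": the shift along the tool's x, y, z in mm, a list of three; "angular": the turn, a rotation vector about the tool's x, y, z in rad, a list of three; "fingers": the finger opening in mm, from 0 to 85.4. In form: [{"dp": [dx, dy, dz], "angular": [wx, wy, wz], "fingers": fingers}, ...]. A call has 1 to 5 rows; each row is the pose to reach, as a shift and turn from the pose commanded when the call began, along the tool's axes at that moment; what a row does not reach only later rows make up. A row lasts 1/12 s, in which the tool goes at most 41.7 mm and 7.16 degrees, less where a joint would pass 70% of its speed; a pose out of reach is approached as far as the arm can. A call with a gripper value outside its range is refused whole. The fingers move at their own pace and stop on an object; FORCE is the grip in N (left out, the last holds). Time passes only in rows, so rows that repeat a pose let the fingers close. It gives the time, the measured TCP pose, the force and the opening at its end, in the units of the state.
- r.sense(): the state, without advancing time (a new reading comes with each control period).
- optics.grab_frame(name): name is "scene" or "top" or "wrist"; returns the picture (400x640x3 uint8, blue, green, red); there is no depth.
- optics.camera_params(name): a dict with "fx", "fy", "cx", "cy" (pixels), "eye" and "rotation" of the camera in the world; the wrist camera has in their place "T_tool_cam" (4x4, takes a point from camera to tool coordinates, whose origin is the TCP and whose axes are the flange's). Camera axes: x right, y up, looking along -z (the intrinsics and any distortion apply to the point x, -y, -z); pixel columns grow to the right and rows downward; lengths in mm; the calibration is good to about 2 mm. A picture is of the moment at which its call begins: read the wrist's pose just before it. camera_params takes no time and is no camera call.
- r.sign_off(): hands the job in, once; it reports no verdict.
The state is a dict: "clock": time; "qpos": joint angles; "qvel": joint speeds; "joint_efforts": joint torques, N m; "eef_pos": TCP position; "tcp_rot": TCP orientation; "contact_force": force on the tool from outside, world axes, zero at the start; "wrist_torque": the same for the moment, N m; "opening": opening from 0.0 (shut) to 1.0 (fully open).
Only numpy, scipy, OpenCV 4.12 (cv2) and the standard library are available. Lean on these libraries where they do the work, as an engineer would, in place of code of your own. Each camera call takes 0.05 s, during which the arm holds its last target.

### The job

Take the cylindrical cell from its rest and load it into the cell clip on the circuit board: push its flat end under the hood against the spring, then tip the button end down behind the fixed contact so that the cell lies level and fully down in the bay, and let go. Be gentle: never force the cell against the clip, for instance on the spring's hard stop (35 N in all at most, where a seated cell already bears 8 N at each end), and leave the other things on the bench where they are.

Things in the scene. Friction and masses are not known exactly. Their poses are not given: they have to be found in the camera images.
- cell: White cylindrical battery cell with metal bands, 32 mm diameter, 70 mm long, about 0.145 kg. Origin at its centre; x runs along its axis towards the button end (black disc with a 12 mm metal button 1 mm high, the button itself not felt); the -x end is the plain flat one.
- button_end (a point): Centre of the cell's button end face (35 mm from the cell's centre).
- flat_end (a point): Centre of the cell's flat end face (35 mm from the cell's centre).
- rest: Black plastic rest fixed to the bench, 110 x 64 mm plate 6 mm thick, origin at its underside's centre, x along the cell. The cell lies on it level (axis 22 mm above the bench) between 3 mm ribs, with a 12 mm high stop beyond each end; its sides are open for fingers. Its axis is within 40 degrees of world x, button end farther from the robot.
- board: Green circuit board 190 x 130 mm, fixed, top 15 mm above the bench; origin on the bench under the bay's nominal middle; x runs along the bay from the spring (robot's side) to the fixed contact. The grey plastic cell clip is clamped in a slot: it sits up to 7 mm either way along x from nominal (not reported, constant; true sideways and in height). Small parts beside it are up to 6 mm high.
- bay (a point): Nominal middle of the bay on its floor (22 mm above the bench), axes as the board's; x and z below are mm from here, and the clip's unknown shift adds to every x. A seated cell spans x -35 to 35 with its axis at z 16. Two 3 mm ribs centre it. Side walls 35.6 mm apart inside, 4 thick: x -56 to -22 up to z 44, x 22 to 44 up to z 16; the sides between are open for fingers.
- spring_nominal (a point): Nominal middle of the free spring contact's face (x -30, z 13 from the bay point): steel plunger of radius 5 that yields towards -x; 3 N at first touch, 1 N more per mm. The clip's unknown shift adds: find it by touch. A tilted cell meets the plunger's top edge (z 18). Push 7 to 9 mm from first touch and keep that while tipping about this edge; 5 mm remain when seated.
- hood_nominal (a point): Nominal middle of the edge of the grey hood over the spring end (x -31, underside z 40 from the bay point; 4 thick; back to a wall face at x -54). The clip's shift adds. The cell enters under it with the button end raised 15 to 25 degrees, not level. Hard stop of the push: a collar of radius 6.5 behind the plunger, met after about 9.5 mm of push from first touch.
- contact_nominal (a point): Nominal top edge, on the bay's side, of the fixed contact (x 35, z 16 from the bay point): a steel block across the bay, 7 thick, flat topped. The clip's unknown shift adds. The button end goes down inside of it; the spring then holds the cell against it.
- bin: Bystander: blue open bin 100 x 140 x 60 mm, loose; origin at the centre of its underside.
- flux: Bystander: small white bottle, 44 mm diameter, 90 mm high, upright, loose; origin at the centre of its underside.
- driver: Bystander: screwdriver lying on the bench, loose.
- pliers: Bystander: black-handled pliers about 120 mm long lying on the bench, loose.

How it is judged (in metres and radians):
On the way:
1. the cell's flat end bears on the spring contact, low in the bay, with the button end raised (x of flat_end in the frame of bay below -0.018 m and z of flat_end in the frame of bay below 0.026 m and z of button_end in the frame of bay above 0.028 m and horizontal distance between cell and bay below 0.025 m and contact force between cell and board above 2 N), for 0.1 s.
At the end, for the whole second after the job is handed in: The cell lies at rest, released, in the clip's bay: both ends' centres 13 to 18 mm above the bay floor (16 is fully down), within 3 mm of the bay's middle line and 10 mm of its nominal middle lengthwise, button end towards the fixed contact (z of flat_end in the frame of bay between 0.013 and 0.018 m and z of button_end in the frame of bay between 0.013 and 0.018 m and x of cell in the frame of bay between -0.01 and 0.01 m and y of cell in the frame of bay between -0.003 and 0.003 m and x of button_end in the frame of bay above 0.02 m and linear speed of cell below 0.01 m/s); the robot touches nothing.
It fails at once if the cell is forced against the clip or board with more than 35 N in all (contact force between cell and board above 35 N).
It fails at once if a bystander (bin, bottle, screwdriver, pliers) is moved more than 20 mm (distance of any of bin, flux, driver, pliers from where it was at the start of the episode above 0.02 m).
It also fails if it takes over 45 s, if anything falls off the work surface, if the arm or the gripper's body presses on something with over 40 N, if the wrist force passes 120 N, or if a joint passes its speed limit or range.

## Working session

There is one attempt and no reset: what is moved stays moved. The work goes in short steps, Python scripts to look and compute and a shell command to move; the robot and the scene stay as the last step left them, time stands still between calls to the robot, and variables do not carry over. Pictures are saved under pics/ and viewed, and the job is handed in when it is done.

```bash
ls; mkdir -p pics
python3 - <<'E'
from rig import r, optics
import cv2
print(r.sense())
for n in ["scene","top"]:
    cv2.imwrite(f"pics/{n}0.png",optics.grab_frame(n)); print(n,optics.camera_params(n))
print(optics.camera_params("wrist"), r.pinch_z)
E
```

```text
pics
{'clock': 0.0, 'qpos': array([ 1.17759577e+00,  3.53666968e-01,  1.63414999e+00,  1.21099093e-05,
        1.15518169e+00, -2.39468542e-03]), 'qvel': array([-0.00078509, -0.00029926, -0.00063762, -0.00058808,  0.00134409,
       -0.00029976]), 'joint_efforts': array([-3.48588183e-03, -6.05245399e+01, -3.42058825e+01, -4.24194559e-04,
        9.73952789e-03,  2.44919545e-05]), 'eef_pos': array([237.89282569, 577.43531232, 230.54313602]), 'tcp_rot': array([-3.14018669e+00, -1.44389645e-05,  2.75078187e+00]), 'contact_force': array([-0.69868616,  0.85917891, -0.23756867]), 'wrist_torque': array([ 0.01205862, -0.02545778, -0.0189617 ]), 'opening': 1.0038344790392173}
scene {'fx': 430.45620516150365, 'fy': 430.45620516150365, 'cx': 316.16124758895097, 'cy': 200.56380035078354, 'eye': array([1217.62522019, -648.59981779, 1001.90534103]), 'rotation': array([0.76461333, 0.00547718, 0.75989448])}
top {'fx': 439.1156706628278, 'fy': 439.1156706628278, 'cx': 322.4996942324812, 'cy': 204.78548705371213, 'eye': array([ 479.05054656,    5.55457232, 1224.10737575]), 'rotation': array([ 0.10304661,  0.00401019, -1.56121269])}
{'fx': 333.18559111410195, 'fy': 333.18559111410195, 'cx': 320.4033872620491, 'cy': 201.20574431430694, 'T_tool_cam': array([[ 3.45012409e-04,  9.57427335e-01,  2.88674175e-01,
         7.22223805e+01],
       [ 9.99999860e-01, -2.14768099e-04, -4.82854109e-04,
        -1.15357009e+00],
       [-4.00299719e-04,  2.88674301e-01, -9.57427275e-01,
        -1.42686735e+02],
       [ 0.00000000e+00,  0.00000000e+00,  0.00000000e+00,
         1.00000000e+00]])} 18.700000000000003
```

View pics/top0.png

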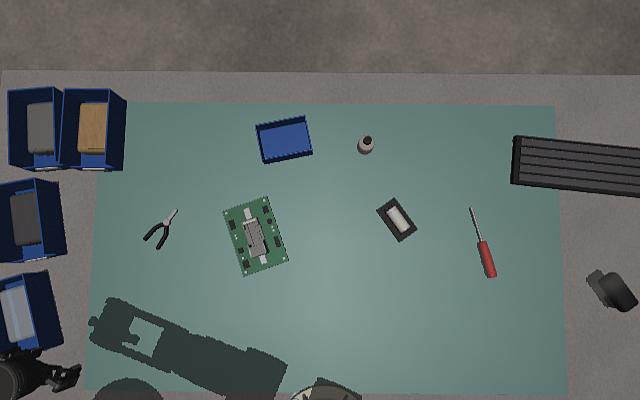

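View pics/scene0.png

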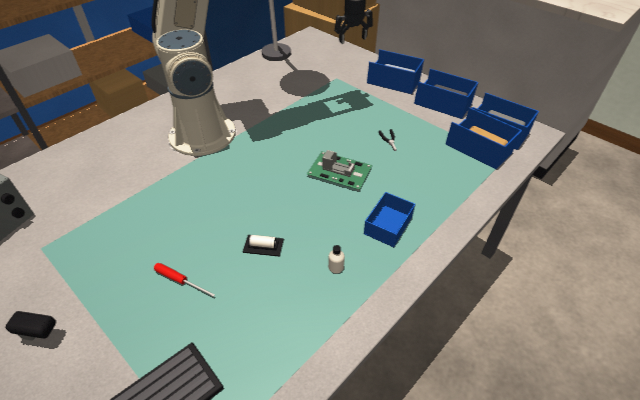

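```bash
cat > h.py <<'E'
import numpy as np, cv2
from scipy.spatial.transform import Rotation as R
from rig import r, optics
def cam(name, pose=None):
    p=optics.camera_params(name)
    K=(p['fx'],p['fy'],p['cx'],p['cy'])
    if name=='wrist':
        T=p['T_tool_cam']
        s=pose or r.sense()
        Rt=R.from_euler('xyz',s['tcp_rot']).as_matrix()
        return K, Rt@T[:3,:3], s['eef_pos']+Rt@T[:3,3]
    return K, R.from_euler('xyz',p['rotation']).as_matrix(), np.array(p['eye'])
def ray(c,px):
    (fx,fy,cx,cy),Rc,e=c
    d=Rc@np.array([(px[0]-cx)/fx,-(px[1]-cy)/fy,-1.0]); return e,d/np.linalg.norm(d)
def onz(c,px,z):
    e,d=ray(c,px); return e+d*(z-e[2])/d[2]
def proj(c,P):
    (fx,fy,cx,cy),Rc,e=c
    q=Rc.T@(np.asarray(P)-e); return np.array([cx+fx*q[0]/-q[2],cy-fy*q[1]/-q[2]])
def tri(rays):
    A=np.zeros((3,3));b=np.zeros(3)
    for e,d in rays:
        M=np.eye(3)-np.outer(d,d);A+=M;b+=M@e
    return np.linalg.solve(A,b)
E
python3 - <<'E'
from h import *
im=cv2.imread('pics/top0.png')
a=cv2.resize(im[185:285,210:300],None,fx=4.4,fy=4.4,interpolation=cv2.INTER_CUBIC)
b=cv2.resize(im[190:250,366:426],None,fx=6,fy=6,interpolation=cv2.INTER_CUBIC)
H=max(a.shape[0],b.shape[0]);o=np.zeros((H,a.shape[1]+b.shape[1],3),np.uint8);o[:a.shape[0],:a.shape[1]]=a;o[:b.shape[0],a.shape[1]:]=b
cv2.imwrite('pics/topz.png',o);print(o.shape)
c=cam('top')
hsv=cv2.cvtColor(im,cv2.COLOR_BGR2HSV)
print(hsv[205,235],hsv[265,280],hsv[180,340],im[205,235],im[265,280],im[219,398])
for p in [(366,145),(285,140),(162,230),(482,243)]: print(p,onz(c,p,0).round())
E
```

```text
(440, 756, 3)
[ 86  43 143] [ 85  39 151] [ 83  43 141] [140 143 119] [147 151 128] [188 175 171]
(366, 145) [ 777. -110.    0.]
(285, 140) [790. 120.   0.]
(162, 230) [531. 459.   0.]
(482, 243) [ 503. -432.    0.]
```

View pics/topz.png

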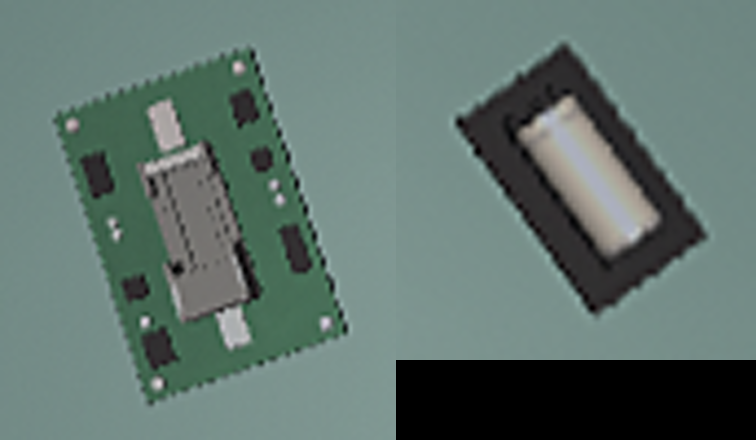

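The zoomed top view shows the board, with its hood at the bottom (robot side) and the contact at the top. The cell lies in the black rest with its button end at the upper left. Next I'll measure both by mask.

Run:
```python
from h import *
for n in ['top','scene']:
    im=cv2.imread(f'pics/{n}0.png'); c=cam(n)
    hsv=cv2.cvtColor(im,cv2.COLOR_BGR2HSV)
    g=cv2.inRange(hsv,(55,75,30),(80,255,255)); dk=cv2.inRange(hsv,(0,0,0),(180,255,70))
    for nm,m,z,box in [('board',g,15,(200,180,310,290) if n=='top' else (295,140,385,200)),('rest',dk,6,(366,190,426,250) if n=='top' else (235,228,290,262))]:
        x0,y0,x1,y1=box; s=np.zeros_like(m); s[y0:y1,x0:x1]=m[y0:y1,x0:x1]
        s=cv2.morphologyEx(s,cv2.MORPH_CLOSE,np.ones((3,3)))
        cs=max(cv2.findContours(s,cv2.RETR_EXTERNAL,cv2.CHAIN_APPROX_NONE)[0],key=cv2.contourArea)
        W=np.array([onz(c,p[0],z)[:2] for p in cs],np.float32)
        (cx,cy),(w,h),a=cv2.minAreaRect(W)
        print(n,nm,round(cx,1),round(cy,1),round(w,1),round(h,1),round(a,1))
```

```text
top board 517.5 196.4 188.2 129.0 19.9
top rest 565.5 -194.0 109.0 64.2 35.9
scene board 517.0 195.2 193.0 134.3 20.0
scene rest 566.5 -197.1 108.5 64.8 36.3
```

```bash
cat >> h.py <<'E'
def toolR(yaw,tilt=0):  # deg; tilt raises tool-x
    return R.from_euler('z',yaw,degrees=True)*R.from_euler('y',-tilt,degrees=True)*R.from_euler('x',180,degrees=True)
def togo(P,yaw,tilt=0):
    s=r.sense(); R0=R.from_euler('xyz',s['tcp_rot'])
    print('dp',R0.inv().apply(np.array(P)-s['eef_pos']).round(1),'ang',(R0.inv()*toolR(yaw,tilt)).as_rotvec().round(4))
E
python3 - <<'E'
from h import *
togo([510,193,180],20)
E
```

```text
dp [-398.  -251.8   51. ] ang [-6.0000e-04  1.5000e-03  2.4017e+00]
```

```bash
A='[{"dp":[-398,-251.8,51],"angular":[0,0,2.4],"fingers":85},{"dp":[-398,-251.8,51],"angular":[0,0,2.4],"fingers":85},{"dp":[-398,-251.8,51],"angular":[0,0,2.4],"fingers":85},{"dp":[-398,-251.8,51],"angular":[0,0,2.4],"fingers":85},{"dp":[-398,-251.8,51],"angular":[0,0,2.4],"fingers":85}]'
python3 -m creep '[{"dp":[-398,-251.8,51],"angular":[0,0,2.4],"fingers":85},{"dp":[-398,-251.8,51],"angular":[0,0,2.4],"fingers":85},{"dp":[-398,-251.8,51],"angular":[0,0,2.4],"fingers":85},{"dp":[-398,-251.8,51],"angular":[0,0,2.4],"fingers":85},{"dp":[-398,-251.8,51],"angular":[0,0,2.4],"fingers":85}]'
python3 -c "
from h import *
togo([510,193,180],20)"
```

```text
clock: 0.52
eef_pos: [358.2, 407.0, 208.4]
tcp_rot: [-3.141, 0.0, 2.12]
contact_force: [1.6, -0.2, -0.5]
opening: 0.998
dp [-261.8   17.7   28.5] ang [-1.0000e-04  5.0000e-04  1.7712e+00]
```

```bash
python3 -m creep '[{"dp":[-262,18,28],"angular":[0,0,1.77],"fingers":85},{"dp":[-262,18,28],"angular":[0,0,1.77],"fingers":85},{"dp":[-262,18,28],"angular":[0,0,1.77],"fingers":85},{"dp":[-262,18,28],"angular":[0,0,1.77],"fingers":85},{"dp":[-262,18,28],"angular":[0,0,1.77],"fingers":85}]'
python3 -c "
from h import *
togo([510,193,180],20)"
```

```text
clock: 0.93
eef_pos: [479.3, 238.7, 186.5]
tcp_rot: [-3.141, 0.0, 1.495]
contact_force: [0.5, 0.1, 0.2]
opening: 0.998
dp [-43.3  34.    6.5] ang [-1.0000e-04  2.0000e-04  1.1456e+00]
```

```bash
python3 -m creep '[{"dp":[-43,34,6],"angular":[0,0,1.145],"fingers":85},{"dp":[-43,34,6],"angular":[0,0,1.145],"fingers":85},{"dp":[-43,34,6],"angular":[0,0,1.145],"fingers":85},{"dp":[-43,34,6],"angular":[0,0,1.145],"fingers":85},{"dp":[-43,34,6],"angular":[0,0,1.145],"fingers":85}]'
python3 -c "
from h import *
togo([510,193,180],20)"
```

```text
clock: 1.35
eef_pos: [509.6, 194.6, 180.3]
tcp_rot: [-3.141, 0.001, 0.868]
contact_force: [-0.2, 0.3, 0.3]
opening: 1.0
dp [-1.   1.3  0.3] ang [-2.000e-04  9.000e-04  5.192e-01]
```

```bash
python3 -m creep '[{"dp":[-1,1,0],"angular":[0,0,0.52],"fingers":85},{"dp":[-1,1,0],"angular":[0,0,0.52],"fingers":85},{"dp":[-1,1,0],"angular":[0,0,0.52],"fingers":85},{"dp":[-1,1,0],"angular":[0,0,0.52],"fingers":85},{"dp":[-1,1,0],"angular":[0,0,0.52],"fingers":85}]'
python3 - <<'E'
from h import *
s=r.sense(); print(s['eef_pos'],s['tcp_rot'],s['qpos'].round(2))
im=optics.grab_frame('wrist'); cv2.imwrite('pics/w1.png',im)
np.save('w1.npy',np.r_[s['eef_pos'],s['tcp_rot']])
E
```

```text
clock: 1.77
eef_pos: [509.5, 193.9, 180.5]
tcp_rot: [3.142, 0.001, 0.35]
contact_force: [-0.1, -0.6, 0.4]
opening: 0.995
[509.50160193 193.8511328  180.47364529] [3.14157085e+00 6.36530517e-04 3.49936733e-01] [ 0.36  0.29  1.85 -0.    1.    1.58]
```

View pics/w1.png

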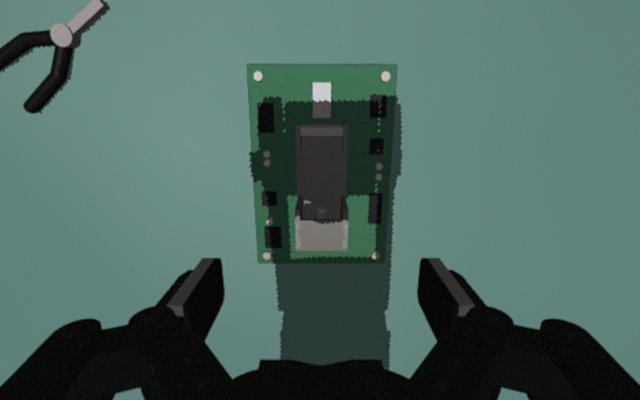

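The wrist view shows the board from above: hood as the light block at (322,235), fixed contact near (322,130), pads visible at the bottom. I'll zoom in.

Run:
```python
from h import *
im=cv2.imread('pics/w1.png')
z=cv2.resize(im[60:270,230:410],None,fx=2.8,fy=2.8,interpolation=cv2.INTER_CUBIC)
z=np.clip(255*(z/255.)**0.6,0,255).astype(np.uint8)
cv2.imwrite('pics/w1z.png',z);print(z.shape)
p=np.load('w1.npy'); c=cam('wrist',{'eef_pos':p[:3],'tcp_rot':p[3:]})
B=np.array([517.3,196,22]); Rb=R.from_euler('z',19.95,degrees=True)
f=lambda px,z:Rb.inv().apply(onz(c,px,z)-B).round(1)
print('board corners',[f(q,15) for q in [(248,65),(396,65),(383,262),(258,262)]])
for nm,q in [('hood edge',(-31,0,44)),('contact edge',(35,0,16)),('spring',(-30,0,13)),('contact back',(42,0,16))]: 
    px=proj(c,Rb.apply(q)+B); print(nm,px,(px-[230,60])*2.8)
```

```text
(588, 504, 3)
board corners [array([95.1, 61.4, -7. ]), array([ 95.4, -65.9,  -7. ]), array([-91.7, -65.2,  -7. ]), array([-91.9,  62.4,  -7. ])]
hood edge [319.08019492 223.57054455] [249.42454577 457.99752475]
contact edge [319.24439161 138.68245905] [249.8842965  220.31088535]
spring [319.1734619  210.61551932] [249.68569331 421.72345408]
contact back [319.25353018 130.24594577] [249.90988449 196.68864815]
```

View pics/w1z.png

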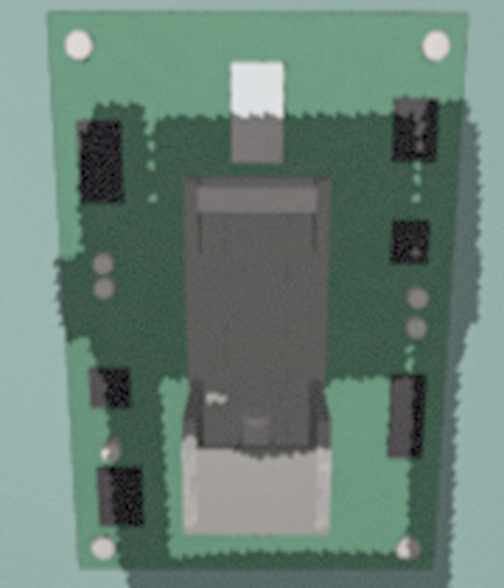

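The bay-side contact edge is at row 136 and the hood edge at row 221. The clip is close to nominal along x (+2 mm or less), and its middle column is 321.5. Now I'll move to the cell.

Run:
```python
from h import *
togo([566,-195.5,120],36.1)
```

```text
dp [-82.3 384.8  60.5] ang [-1.000e-04  6.000e-04 -2.753e-01]
```

```bash
python3 -m creep '[{"dp":[-82,385,60],"angular":[0,0,-0.275],"fingers":85},{"dp":[-82,385,60],"angular":[0,0,-0.275],"fingers":85},{"dp":[-82,385,60],"angular":[0,0,-0.275],"fingers":85},{"dp":[-82,385,60],"angular":[0,0,-0.275],"fingers":85},{"dp":[-82,385,60],"angular":[0,0,-0.275],"fingers":85}]'
python3 -c "
from h import *
togo([566,-195.5,120],36.1)"
```

```text
clock: 2.23
eef_pos: [538.7, -4.4, 150.2]
tcp_rot: [3.141, -0.0, 0.636]
contact_force: [1.4, -0.3, 0.6]
opening: 0.994
dp [-91.6 169.9  30.2] ang [ 0.0001 -0.0001  0.0063]
```

```bash
python3 -m creep '[{"dp":[-92,170,30],"angular":[0,0,0],"fingers":85},{"dp":[-92,170,30],"angular":[0,0,0],"fingers":85},{"dp":[-92,170,30],"angular":[0,0,0],"fingers":85},{"dp":[-92,170,30],"angular":[0,0,0],"fingers":85},{"dp":[-92,170,30],"angular":[0,0,0],"fingers":85}]'
python3 - <<'E'
from h import *
s=r.sense(); print(s['eef_pos'],s['tcp_rot'],s['qvel'].round(3))
im=optics.grab_frame('wrist'); cv2.imwrite('pics/w2.png',im)
np.save('w2.npy',np.r_[s['eef_pos'],s['tcp_rot']])
E
```

```text
clock: 2.65
eef_pos: [564.7, -197.7, 119.8]
tcp_rot: [3.141, 0.0, 0.634]
contact_force: [0.4, 0.1, 0.5]
opening: 0.996
[ 564.70528767 -197.67698381  119.84497189] [3.14115000e+00 3.09970476e-04 6.34193058e-01] [-0.497  0.262 -0.291  0.015  0.036 -0.486]
```

View pics/w2.png

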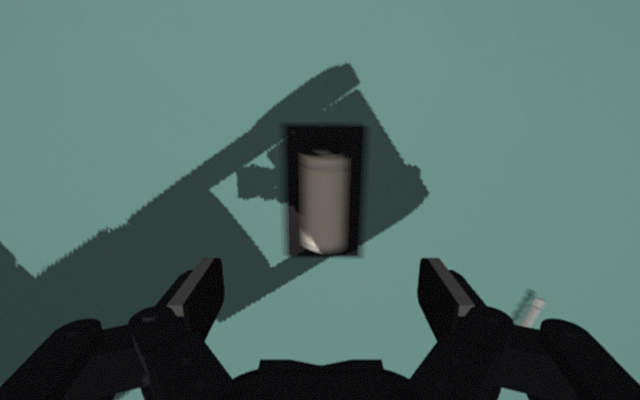

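```bash
python3 -m creep '[{"dp":[0,0,0],"angular":[0,0,0],"fingers":85},{"dp":[0,0,0],"angular":[0,0,0],"fingers":85}]'
python3 - <<'E'
from h import *
s=r.sense(); print(s['eef_pos'],s['tcp_rot'],s['qvel'].round(3))
im=optics.grab_frame('wrist'); cv2.imwrite('pics/w3.png',im)
c=cam('wrist',s)
hsv=cv2.cvtColor(im,cv2.COLOR_BGR2HSV)
m=cv2.inRange(hsv,(0,0,0),(180,255,60)); 
cs=[k for k in cv2.findContours(m,cv2.RETR_EXTERNAL,cv2.CHAIN_APPROX_NONE)[0] if 2000<cv2.contourArea(k)]
for k in cs: print(cv2.boundingRect(k),cv2.contourArea(k))
z=cv2.resize(im[110:270,240:400],None,fx=3.5,fy=3.5,interpolation=cv2.INTER_CUBIC)
cv2.imwrite('pics/w3z.png',np.clip(255*(z/255.)**0.6,0,255).astype(np.uint8))
E
```

```text
clock: 2.87
eef_pos: [564.3, -194.5, 120.0]
tcp_rot: [-3.141, 0.0, 0.632]
contact_force: [0.0, 0.7, 0.1]
opening: 0.996
[ 564.33666642 -194.51313274  120.02417256] [-3.14057411e+00  3.78074358e-04  6.32068910e-01] [ 0.03  -0.013  0.01   0.001  0.002  0.015]
(0, 257, 640, 143) 41818.0
(281, 123, 86, 135) 10579.0
```

View pics/w3z.png

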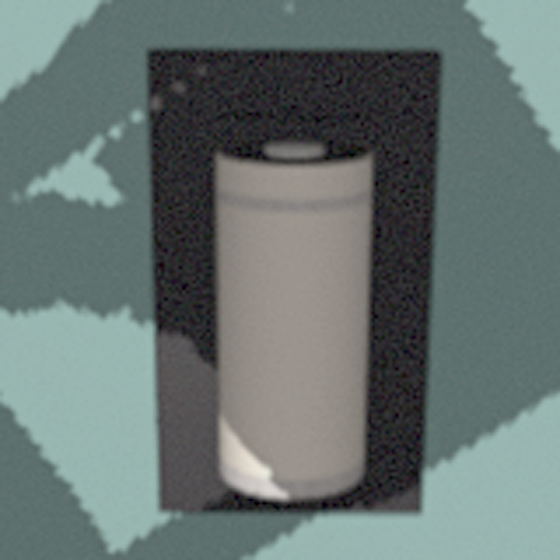

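Run:
```python
from h import *
s=r.sense(); c=cam('wrist',s)
f=lambda u,v:(240+u/3.5,110+v/3.5)
C=[onz(c,f(*q),6) for q in [(149,50),(441,50),(421,511),(162,511)]]
ctr=np.mean(C,0); d=(C[0]+C[1]-C[2]-C[3])/2
print('rest',ctr,np.linalg.norm(d),np.degrees(np.arctan2(d[1],d[0])), np.linalg.norm(C[0]-C[1]))
t=onz(c,f(294,163),38);b=onz(c,f(291.5,498),38); d=t-b
print('cell',(t+b)/2,np.linalg.norm(d),np.degrees(np.arctan2(d[1],d[0])))
Rt=R.from_euler('xyz',s['tcp_rot'])
print('tool frame',Rt.inv().apply((t+b)/2-s['eef_pos']))
```

```text
rest [ 568.47305828 -196.05974702    6.        ] 108.8070504943312 36.0169659002357 62.81050830311793
cell [ 567.91277047 -195.9461628    38.        ] 70.89495148258061 36.02237530129511
tool frame [ 1.53715885  3.91290597 82.25609841]
```

Run:
```python
from h import *
togo([570.7,-192.8,50],36.05)
```

```text
dp [ 5.6  3.  70.3] ang [-0.0008  0.0002  0.0035]
```

```bash
python3 -m creep '[{"dp":[5.5,3,35],"angular":[-0.001,0,0.003],"fingers":85},{"dp":[5.5,3,70],"angular":[-0.001,0,0.003],"fingers":85},{"dp":[5.5,3,94],"angular":[-0.001,0,0.003],"fingers":60},{"dp":[5.5,3,112],"angular":[-0.001,0,0.003],"fingers":50},{"dp":[5.5,3,112],"angular":[-0.001,0,0.003],"fingers":50}]' 40
python3 - <<'E'
from h import *
s=r.sense(); print(s['eef_pos'],s['tcp_rot'],r.pinch_z)
togo([570.7,-192.8,7],36.05)
cv2.imwrite('pics/w4.png',optics.grab_frame('wrist'))
E
```

```text
clock: 3.33
eef_pos: [568.4, -191.0, 5.1]
tcp_rot: [-3.138, 0.003, 0.631]
contact_force: [-0.4, 0.4, 1.1]
opening: 0.603
[ 568.44651293 -190.95894053    5.14411784] [-3.13755349  0.00336664  0.6310852 ] 18.700000000000003
dp [ 0.7  2.8 -1.9] ang [-0.004   0.0034  0.0019]
```

View pics/w4.png

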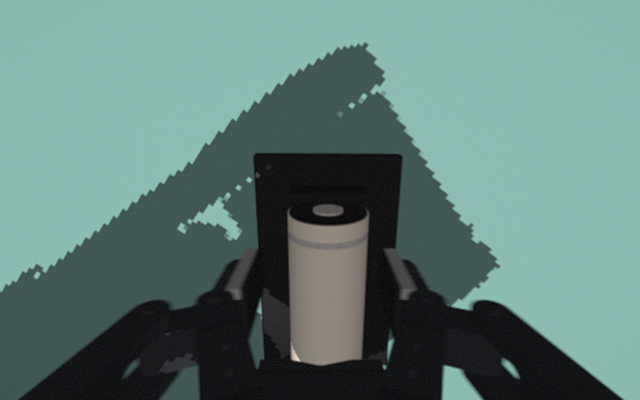

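```bash
python3 -m creep '[{"dp":[0.7,2.6,-1.8],"angular":[-0.003,0.003,0.002],"fingers":50},{"dp":[0.7,2.6,-1.8],"angular":[-0.003,0.003,0.002],"fingers":50}]' 40
python3 - <<'E'
from h import *
s=r.sense(); print(s['eef_pos'],s['tcp_rot'],s['contact_force'])
togo([570.7,-192.8,7],36.05)
im=optics.grab_frame('wrist')
cv2.imwrite('pics/w5.png',cv2.resize(im[180:380,180:480],None,fx=2.6,fy=2.6))
E
```

```text
clock: 3.55
eef_pos: [574.8, -195.2, 12.3]
tcp_rot: [3.135, -0.005, 0.627]
contact_force: [0.2, 0.4, 0.8]
opening: 0.588
[ 574.76578522 -195.21378207   12.2593192 ] [ 3.13491707 -0.00495879  0.62689878] [0.24899063 0.39698523 0.80784638]
dp [-1.9 -4.4  5.2] ang [ 0.0067 -0.005  -0.0023]
```

View pics/w5.png

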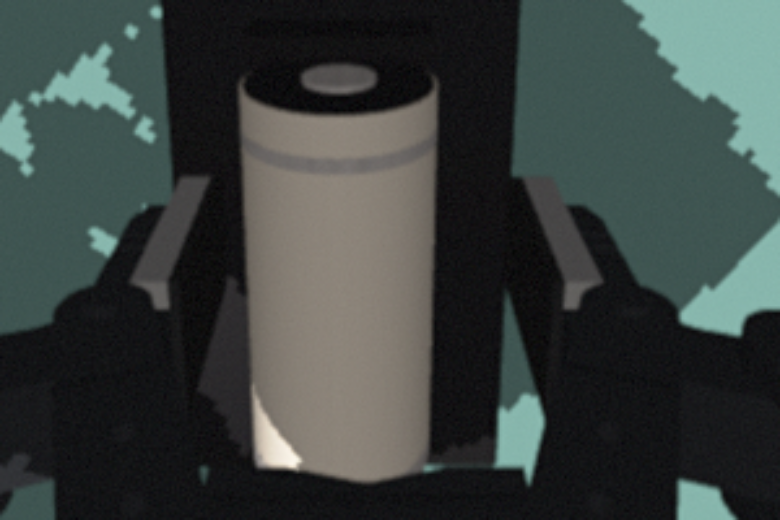

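```bash
python3 -m creep '[{"dp":[0,0,0],"angular":[0,0,0],"fingers":50},{"dp":[0,0,0],"angular":[0,0,0],"fingers":50},{"dp":[0,0,0],"angular":[0,0,0],"fingers":50}]' 40
python3 - <<'E'
from h import *
togo([570.7,-192.8,7],36.05)
im=optics.grab_frame('wrist')
cv2.imwrite('pics/w6.png',cv2.resize(im[180:380,180:480],None,fx=2.6,fy=2.6))
E
```

```text
clock: 3.85
eef_pos: [573.4, -195.3, 11.0]
tcp_rot: [3.137, -0.004, 0.626]
contact_force: [0.4, 0.3, 0.9]
opening: 0.585
dp [-0.7 -3.7  4. ] ang [ 0.0049 -0.0036 -0.0034]
```

View pics/w6.png

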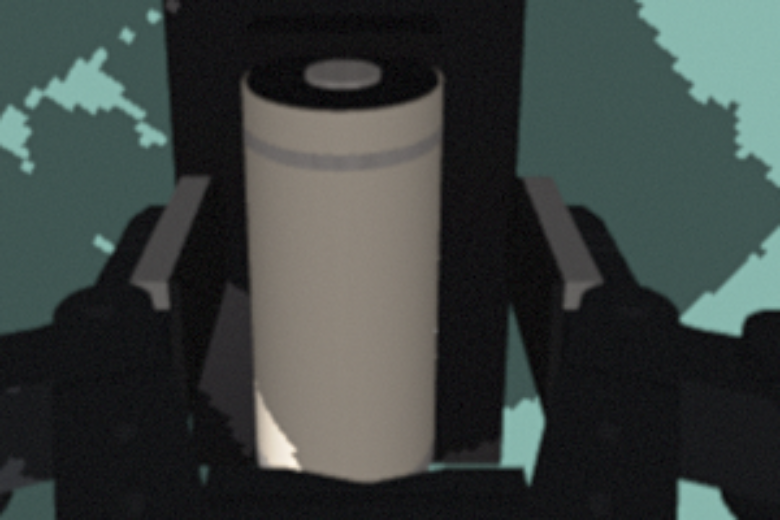

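```bash
python3 -m creep '[{"dp":[-0.7,-3.5,4],"angular":[0.005,-0.0035,-0.003],"fingers":50},{"dp":[-0.7,-3.5,4],"angular":[0.005,-0.0035,-0.003],"fingers":50},{"dp":[-0.7,-3.5,4],"angular":[0.005,-0.0035,-0.003],"fingers":50},{"dp":[-0.7,-3.5,4],"angular":[0.005,-0.0035,-0.003],"fingers":50}]' 40
python3 - <<'E'
from h import *
togo([570.7,-192.8,7],36.05)
im=optics.grab_frame('wrist')
cv2.imwrite('pics/w7.png',cv2.resize(im[180:380,180:480],None,fx=2.6,fy=2.6))
E
```

```text
clock: 4.23
eef_pos: [570.3, -192.7, 6.0]
tcp_rot: [-3.14, 0.001, 0.629]
contact_force: [-0.1, 0.2, 0.7]
opening: 0.584
dp [ 0.2  0.3 -1. ] ang [-0.0013  0.0008 -0.0003]
```

View pics/w7.png

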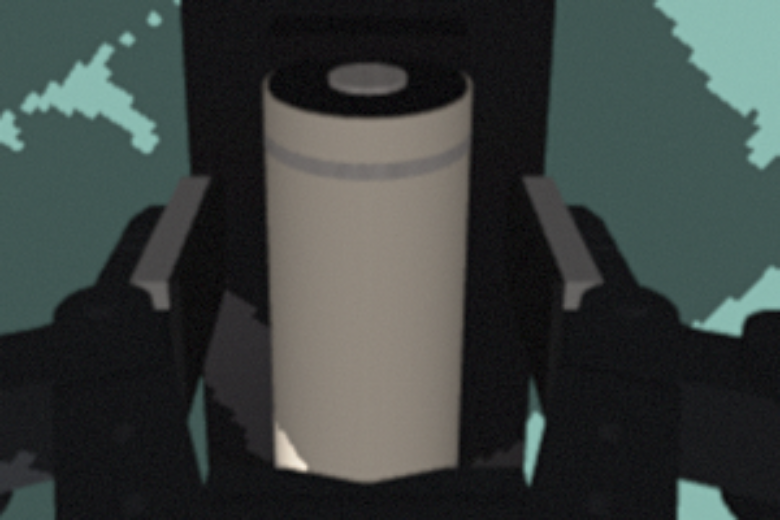

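```bash
python3 -m creep '[{"dp":[0,0,-1],"angular":[0,0,0],"fingers":38},{"dp":[0,0,-1],"angular":[0,0,0],"fingers":30},{"dp":[0,0,-1],"angular":[0,0,0],"fingers":26},{"dp":[0,0,-1],"angular":[0,0,0],"fingers":26},{"dp":[0,0,-1],"angular":[0,0,0],"fingers":26}]' 60
python3 - <<'E'
from h import *
togo([570.7,-192.8,7],36.05)
im=optics.grab_frame('wrist')
cv2.imwrite('pics/w8.png',cv2.resize(im[180:380,180:480],None,fx=2.6,fy=2.6))
E
```

```text
clock: 4.7
eef_pos: [570.5, -192.8, 7.7]
tcp_rot: [-3.141, 0.0, 0.629]
contact_force: [-1.6, 0.7, 5.6]
opening: 0.352
dp [0.1 0.1 0.7] ang [-0.0009  0.0004 -0.0005]
```

View pics/w8.png

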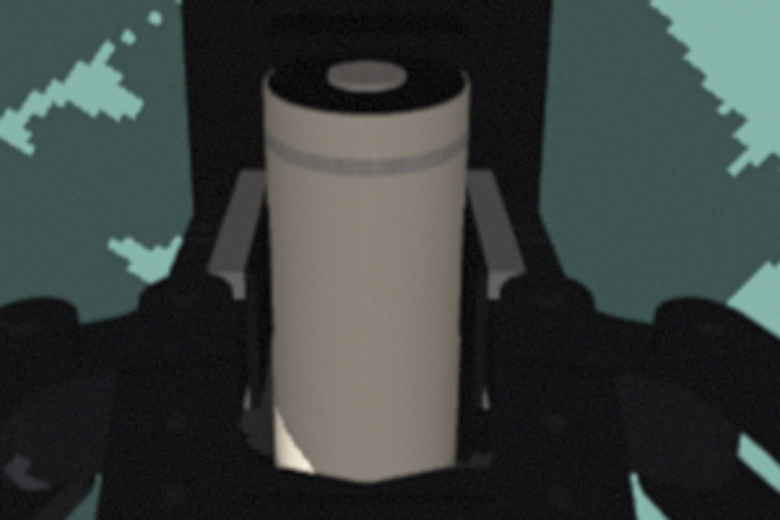

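```bash
python3 -m creep '[{"dp":[0,0,0],"angular":[0,0,0],"fingers":26},{"dp":[0,0,-10],"angular":[0,0,0],"fingers":26},{"dp":[0,0,-25],"angular":[0,0,0],"fingers":26},{"dp":[0,0,-45],"angular":[0,0,0],"fingers":26},{"dp":[0,0,-45],"angular":[0,0,0],"fingers":26}]' 60
python3 - <<'E'
from h import *
im=optics.grab_frame('wrist')
cv2.imwrite('pics/w9.png',cv2.resize(im[180:380,180:480],None,fx=2.6,fy=2.6))
s=r.sense(); print(s['opening']*85.4)
E
```

```text
clock: 5.17
eef_pos: [572.5, -193.5, 55.7]
tcp_rot: [3.139, -0.002, 0.629]
contact_force: [1.8, -0.8, -1.2]
opening: 0.358
30.293478935207286
```

View pics/w9.png

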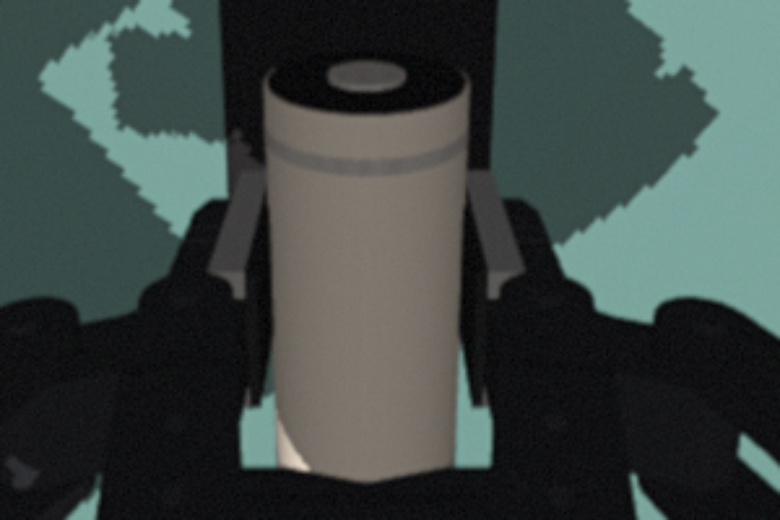

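Run:
```python
from h import *
p=optics.camera_params('wrist'); T=p['T_tool_cam']; K=(p['fx'],p['fy'],p['cx'],p['cy'])
c=(K,T[:3,:3],T[:3,3])
for v,z in [(113,-30.7),(56,1.3),(75,-14.7)]:
    print(onz(c,(180+367/2.6,180+v/2.6),z))
```

```text
[ 30.76958202   1.7196364  -30.7       ]
[29.39297575  1.83844417  1.3       ]
[ 31.09692021   1.77803631 -14.7       ]
```

```bash
cat >> h.py <<'E'
O=np.array([517.3,196,22.])+R.from_euler('z',19.95,degrees=True).apply([1.6,-0.3,0]); YAW=19.95
def goF(fx,fz,tilt,dy=0,o=O,yaw=YAW):
    t=np.radians(tilt);a=np.array([np.cos(t),0,np.sin(t)]);n=np.array([-np.sin(t),0,np.cos(t)])
    P=np.array([fx,dy,fz])+40*a-14.7*n
    W=o+R.from_euler('z',yaw,degrees=True).apply(P); togo(W,yaw,tilt)
def whereF(o=O,yaw=YAW):
    s=r.sense(); Rt=R.from_euler('xyz',s['tcp_rot']); Rb=R.from_euler('z',yaw,degrees=True)
    f=Rb.inv().apply(s['eef_pos']+Rt.apply([-40,0,-14.7])-o); b=Rb.inv().apply(s['eef_pos']+Rt.apply([30,0,-14.7])-o)
    print('t',round(s['clock'],2),'F',f.round(2),'B',b.round(2),'tilt',np.degrees(np.arcsin((b-f)[2]/70)).round(2),'yaw',np.degrees(np.arctan2((b-f)[1],(b-f)[0])).round(2),'force(bay)',Rb.inv().apply(s['contact_force']).round(1),'open',(s['opening']*85.4).round(1))
E
python3 -c "
from h import *
whereF();goF(-15,75,20)"
```

```text
Traceback (most recent call last):
  File "h.py", line 39, in whereF
    print('t',round(s['clock'],2),'F',f.round(2),'B',b.round(2),'tilt',np.degrees(np.arcsin((b-f)[2]/70)).round(2),'yaw',np.degrees(np.arctan2((b-f)[1],(b-f)[0])).round(2),'force(bay)',Rb.inv().apply(s['contact_force']).round(1),'open',(s['opening']*85.4).round(1))
                                                                                                                                                                                                                                            ^^^^^^^^^^^^^^^^^^^^^^^^^
AttributeError: 'float' object has no attribute 'round'
```

```bash
sed -i "s/(s\['opening'\]\*85.4).round(1)/round(s['opening']*85.4,1)/" h.py
python3 -c "
from h import *
whereF();goF(-15,75,20)"
```

```text
t 5.22 F [-121.48 -395.33   46.9 ] B [ -54.22 -375.95   47.02] tilt 0.1 yaw 16.08 force(bay) [-0.1 -1.6 -2.3] open 30.3
dp [ 212.8 -338.5  -42.9] ang [-0.0472  0.3448  0.2781]
```

```bash
python3 -m creep '[{"dp":[20,-20,-40],"angular":[-0.01,0.05,0.05],"fingers":26},{"dp":[50,-60,-60],"angular":[-0.02,0.12,0.1],"fingers":26},{"dp":[75,-98,-60],"angular":[-0.03,0.2,0.15],"fingers":26},{"dp":[100,-138,-60],"angular":[-0.04,0.28,0.2],"fingers":26},{"dp":[125,-175,-60],"angular":[-0.047,0.344,0.278],"fingers":26}]' 60
python3 -c "
from h import *
whereF();goF(-15,75,20)"
```

```text
clock: 5.63
eef_pos: [569.3, -6.3, 112.2]
tcp_rot: [-3.139, -0.349, 0.343]
contact_force: [0.4, 2.0, -1.7]
opening: 0.351
t 5.63 F [ -64.39 -207.39   90.33] B [   1.39 -207.71  114.26] tilt 19.99 yaw -0.28 force(bay) [ 1.   1.8 -1.7] open 30.0
dp [  40.2 -207.7   31.5] ang [-0.0013  0.0001 -0.0046]
```

```bash
python3 -m creep '[{"dp":[10,-40,4],"angular":[0,0,0],"fingers":26},{"dp":[20,-78,8],"angular":[0,0,0],"fingers":26},{"dp":[30,-116,12],"angular":[0,0,0],"fingers":26},{"dp":[36,-150,16],"angular":[0,0,0],"fingers":26},{"dp":[38,-180,20],"angular":[0,0,0],"fingers":26}]' 60
python3 -m creep '[{"dp":[0,0,0],"angular":[0,0,0],"fingers":26},{"dp":[0,0,0],"angular":[0,0,0],"fingers":26},{"dp":[0,0,0],"angular":[0,0,0],"fingers":26}]' 60
python3 -c "
from h import *
whereF();goF(-15,75,20)"
```

```text
clock: 6.05
eef_pos: [548.2, 179.1, 106.2]
tcp_rot: [-3.139, -0.346, 0.348]
contact_force: [1.0, -0.9, -2.2]
opening: 0.355
clock: 6.3
eef_pos: [548.0, 176.6, 105.8]
tcp_rot: [-3.139, -0.344, 0.348]
contact_force: [0.5, -0.3, -1.3]
opening: 0.358
t 6.3 F [-21.97 -28.44  84.11] B [ 43.92 -28.43 107.72] tilt 19.71 yaw 0.01 force(bay) [ 0.4 -0.5 -1.3] open 30.6
dp [  3.6 -28.4  10.8] ang [-0.0025  0.005   0.0002]
```

```bash
python3 -m creep '[{"dp":[2,-16,6],"angular":[-0.002,0.005,0],"fingers":26},{"dp":[3.5,-28.4,11],"angular":[-0.002,0.005,0],"fingers":26},{"dp":[3.5,-28.4,11],"angular":[-0.002,0.005,0],"fingers":26},{"dp":[3.5,-28.4,11],"angular":[-0.002,0.005,0],"fingers":26},{"dp":[3.5,-28.4,11],"angular":[-0.002,0.005,0],"fingers":26}]' 60
python3 - <<'E'
from h import *
s=r.sense()
whereF();goF(-18,75,20)
np.save('w10.npy',np.r_[s['eef_pos'],s['tcp_rot']])
im=optics.grab_frame('wrist')
cv2.imwrite('pics/w10.png',im)
cv2.imwrite('pics/w10b.png',np.clip(255*(cv2.resize(im[40:340,170:470],None,fx=2,fy=2)/255.)**0.5,0,255))
cv2.imwrite('pics/s10.png',optics.grab_frame('scene'))
E
```

```text
clock: 6.72
eef_pos: [545.6, 204.6, 97.2]
tcp_rot: [-3.141, -0.35, 0.346]
contact_force: [0.5, 0.1, -1.5]
opening: 0.358
t 6.72 F [-14.63  -1.18  75.34] B [51.13 -1.31 99.34] tilt 20.05 yaw -0.11 force(bay) [ 0.5 -0.1 -1.5] open 30.6
dp [-3.3 -1.3 -0.8] ang [ 0.0002 -0.0008 -0.0018][ WARN:0@1.432] global loadsave.cpp:1063 imwrite_ Unsupported depth image for selected encoder is fallbacked to CV_8U.
```

View pics/w10b.png

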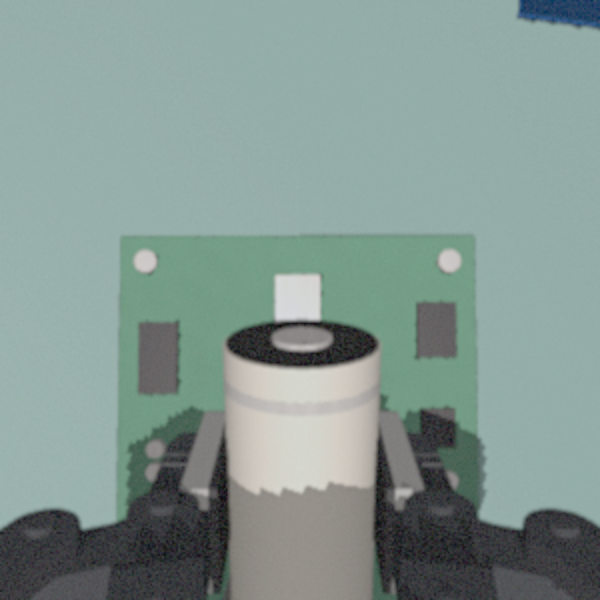

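Run:
```python
from h import *
p=np.load('w10.npy'); c=cam('wrist',{'eef_pos':p[:3],'tcp_rot':p[3:]})
Rb=R.from_euler('z',YAW,degrees=True); Rt=R.from_euler('xyz',p[3:])
for nm,(u,v),z in [('slotL',(274,290),15),('slotR',(321,290),15),('cornL',(121,236),15),('cornR',(474,236),15),('holeL',(145,261),15),('holeR',(449,261),15),]:
    W=onz(c,(170+u/2,40+v/2),z)
    print(nm,'clip frame',Rb.inv().apply(W-O).round(2),'tooly',Rt.inv().apply(W-p[:3])[1].round(2))
# top-view rays for earlier: w1 slot
p=np.load('w1.npy'); c=cam('wrist',{'eef_pos':p[:3],'tcp_rot':p[3:]})
for nm,(u,v),z in [('slotL',(230,80),15),('slotR',(284,80),15),('hoodL',(183,500),44+22),('hoodR',(329,500),66),('hoodedge',(256,450),66),('contE',(257,213),38),('contB',(257,185),38)]:
    W=onz(c,(230+u/2.8,60+v/2.8),z); print(nm,Rb.inv().apply(W-O).round(2))
```

```text
slotL clip frame [74.01  6.83 -7.  ] tooly -8.13
slotR clip frame [ 73.98 -10.28  -7.  ] tooly 8.97
cornL clip frame [93.92 62.79 -7.  ] tooly -64.13
cornR clip frame [ 93.76 -66.3   -7.  ] tooly 64.96
holeL clip frame [84.7 53.9 -7. ] tooly -55.22
holeR clip frame [ 84.56 -57.02  -7.  ] tooly 55.7
slotL [74.45  6.69 -7.  ]
slotR [ 74.49 -10.22  -7.  ]
hoodL [-45.92  20.07  44.  ]
hoodR [-45.83 -23.38  44.  ]
hoodedge [-30.07  -1.61  44.  ]
contE [35.63 -1.8  16.  ]
contB [43.88 -1.77 16.  ]
```

View pics/s10.png

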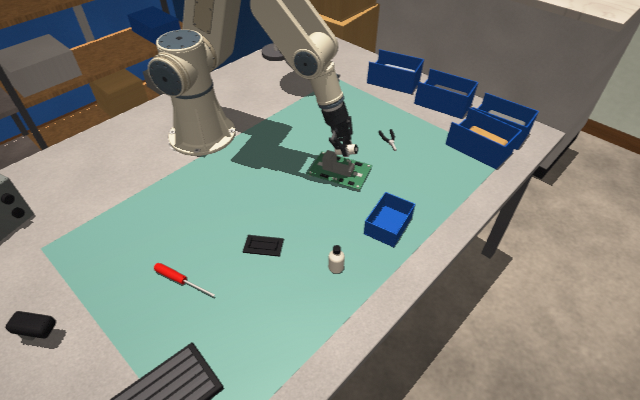

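```bash
python3 -m creep '[{"dp":[-5,-1.3,5],"angular":[0,0,-0.002],"fingers":26},{"dp":[-10,-1.3,19],"angular":[0,0,-0.002],"fingers":26},{"dp":[-16,-1.3,34],"angular":[0,0,-0.002],"fingers":26},{"dp":[-18.7,-1.3,41.5],"angular":[0,0,-0.002],"fingers":26},{"dp":[-18.7,-1.3,41.5],"angular":[0,0,-0.002],"fingers":26}]' 60
python3 -m creep '[{"dp":[0,0,0],"angular":[0,0,0],"fingers":26},{"dp":[0,0,0],"angular":[0,0,0],"fingers":26},{"dp":[0,0,0],"angular":[0,0,0],"fingers":26}]' 60
python3 - <<'E'
from h import *
whereF();goF(-18,24,20)
im=optics.grab_frame('wrist')
cv2.imwrite('pics/w11.png',np.clip(255*(cv2.resize(im[100:400,170:470],None,fx=2,fy=2)/255.)**0.5,0,255).astype(np.uint8))
E
```

```text
clock: 7.23
eef_pos: [540.4, 205.1, 49.8]
tcp_rot: [3.141, -0.347, 0.349]
contact_force: [-0.6, -0.3, -0.2]
opening: 0.353
clock: 7.48
eef_pos: [542.5, 206.1, 52.7]
tcp_rot: [3.141, -0.352, 0.349]
contact_force: [0.2, 0.3, -0.6]
opening: 0.353
t 7.48 F [-17.07   1.17  30.75] B [48.64  1.25 54.86] tilt 20.15 yaw 0.07 force(bay) [ 0.3  0.2 -0.6] open 30.1
dp [-3.2  1.2  6.1] ang [-0.0002 -0.0026  0.0012]
```

View pics/w11.png

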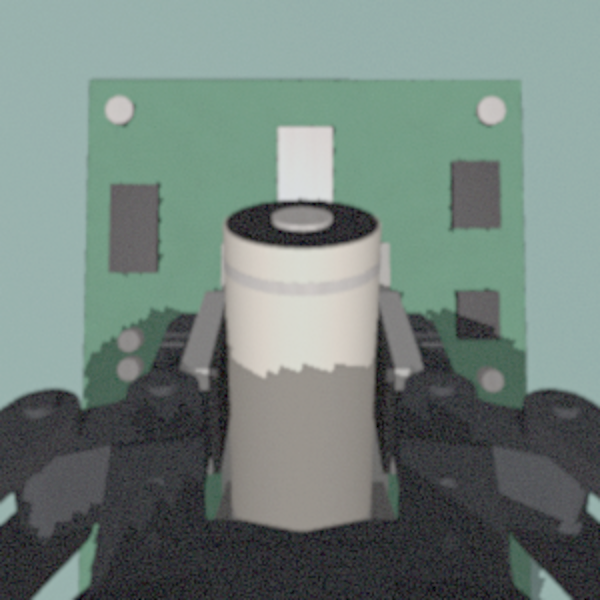

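```bash
python3 -m creep '[{"dp":[0,1.1,0],"angular":[0,-0.0025,0.001],"fingers":26},{"dp":[-1.4,1.1,3],"angular":[0,-0.0025,0.001],"fingers":26},{"dp":[-2.8,1.1,6],"angular":[0,-0.0025,0.001],"fingers":26},{"dp":[-2.8,1.1,6],"angular":[0,-0.0025,0.001],"fingers":26},{"dp":[-2.8,1.1,6],"angular":[0,-0.0025,0.001],"fingers":26}]' 60
python3 -c "
from h import *
whereF();goF(-18,24,20)"
```

```text
clock: 7.95
eef_pos: [541.4, 204.6, 44.9]
tcp_rot: [-3.141, -0.347, 0.348]
contact_force: [0.5, -0.3, -1.2]
opening: 0.354
t 7.95 F [-18.63   0.16  23.13] B [47.19  0.18 46.94] tilt 19.88 yaw 0.02 force(bay) [ 0.3 -0.4 -1.2] open 30.3
dp [ 0.9  0.2 -0.7] ang [-0.0003  0.002   0.0003]
```

```bash
python3 -m creep '[{"dp":[-2.5,0.2,0.4],"angular":[0,0,0],"fingers":26},{"dp":[-5,0.2,0.8],"angular":[0,0,0],"fingers":26},{"dp":[-7,0.2,1],"angular":[0,0,0],"fingers":26},{"dp":[-7,0.2,1],"angular":[0,0,0],"fingers":26},{"dp":[-7,0.2,1],"angular":[0,0,0],"fingers":26}]' 60
python3 -c "
from h import *
whereF();goF(-30,19,20)"
```

```text
clock: 8.37
eef_pos: [535.7, 202.3, 41.9]
tcp_rot: [-3.141, -0.348, 0.348]
contact_force: [-0.0, 0.1, -1.0]
opening: 0.353
t 8.37 F [-24.73  -0.05  20.1 ] B [ 4.108e+01 -3.000e-02  4.395e+01] tilt 19.92 yaw 0.01 force(bay) [-0.   0.1 -1. ] open 30.1
dp [-5.3 -0.  -0.8] ang [-0.0003  0.0014  0.0002]
```

```bash
python3 -m creep '[{"dp":[-1.3,0,0],"angular":[0,0.001,0],"fingers":26},{"dp":[-2.6,0,0],"angular":[0,0.001,0],"fingers":26},{"dp":[-3.2,0,0],"angular":[0,0.001,0],"fingers":26},{"dp":[-3.2,0,0],"angular":[0,0.001,0],"fingers":26}]' 60
python3 -c "
from h import *
whereF()"
python3 -m creep '[{"dp":[-1,0,-0.3],"angular":[0,0,0],"fingers":26},{"dp":[-1,0,-0.3],"angular":[0,0,0],"fingers":26}]' 60
python3 -c "
from h import *
whereF()"
python3 -m creep '[{"dp":[-1,0,-0.3],"angular":[0,0,0],"fingers":26},{"dp":[-1,0,-0.3],"angular":[0,0,0],"fingers":26}]' 60
python3 -c "
from h import *
whereF()"
python3 -m creep '[{"dp":[-1,0,-0.3],"angular":[0,0,0],"fingers":26},{"dp":[-1,0,-0.3],"angular":[0,0,0],"fingers":26}]' 60
python3 -c "
from h import *
whereF()"
```

```text
clock: 8.7
eef_pos: [532.8, 201.3, 40.8]
tcp_rot: [-3.141, -0.348, 0.348]
contact_force: [-1.0, -0.1, -0.8]
opening: 0.348
t 8.7 F [-27.81  -0.05  18.93] B [ 3.798e+01 -3.000e-02  4.284e+01] tilt 19.97 yaw 0.01 force(bay) [-1.   0.2 -0.8] open 29.7
clock: 8.87
eef_pos: [532.0, 201.0, 40.8]
tcp_rot: [-3.141, -0.349, 0.349]
contact_force: [0.4, 0.1, -1.8]
opening: 0.354
t 8.87 F [-28.74  -0.03  18.94] B [ 3.705e+01 -1.000e-02  4.285e+01] tilt 19.98 yaw 0.02 force(bay) [ 0.4 -0.1 -1.8] open 30.2
clock: 9.03
eef_pos: [530.9, 200.6, 40.7]
tcp_rot: [-3.141, -0.349, 0.348]
contact_force: [1.4, 0.1, -1.0]
opening: 0.352
t 9.03 F [-29.82  -0.05  18.86] B [ 3.597e+01 -3.000e-02  4.277e+01] tilt 19.97 yaw 0.02 force(bay) [ 1.3 -0.4 -1. ] open 30.1
clock: 9.2
eef_pos: [530.4, 200.4, 40.9]
tcp_rot: [-3.141, -0.35, 0.348]
contact_force: [0.3, 0.2, -0.7]
opening: 0.353
t 9.2 F [-3.042e+01 -3.000e-02  1.899e+01] B [ 3.535e+01 -1.000e-02  4.296e+01] tilt 20.03 yaw 0.02 force(bay) [ 0.4  0.1 -0.7] open 30.2
```

```bash
python3 -m creep '[{"dp":[-1,0,-0.3],"angular":[0,0,0],"fingers":26},{"dp":[-1,0,-0.3],"angular":[0,0,0],"fingers":26}]' 60 >/dev/null
python3 -c "
from h import *
whereF()"
python3 -m creep '[{"dp":[-1,0,-0.3],"angular":[0,0,0],"fingers":26},{"dp":[-1,0,-0.3],"angular":[0,0,0],"fingers":26}]' 60 >/dev/null
python3 -c "
from h import *
whereF()"
python3 -m creep '[{"dp":[-1,0,-0.3],"angular":[0,0,0],"fingers":26},{"dp":[-1,0,-0.3],"angular":[0,0,0],"fingers":26}]' 60 >/dev/null
python3 -c "
from h import *
whereF()"
```

```text
t 9.37 F [-3.099e+01 -3.000e-02  1.910e+01] B [ 3.476e+01 -1.000e-02  4.313e+01] tilt 20.08 yaw 0.01 force(bay) [ 3.8  0.1 -1.2] open 30.2
t 9.53 F [-32.    -0.04  19.08] B [ 3.374e+01 -2.000e-02  4.312e+01] tilt 20.08 yaw 0.01 force(bay) [ 4.7 -0.3 -1.7] open 30.4
t 9.7 F [-3.311e+01 -3.000e-02  1.900e+01] B [ 3.264e+01 -1.000e-02  4.303e+01] tilt 20.07 yaw 0.01 force(bay) [ 5.5 -0.1 -0.8] open 30.1
```

```bash
python3 -m creep '[{"dp":[-1,0,-0.3],"angular":[0,0,0],"fingers":26},{"dp":[-2,0,-0.6],"angular":[0,0,0],"fingers":26},{"dp":[-2.8,0,-0.8],"angular":[0,0,0],"fingers":26},{"dp":[-2.8,0,-0.8],"angular":[0,0,0],"fingers":26}]' 60 >/dev/null
python3 -c "
from h import *
whereF()"
python3 -m creep '[{"dp":[-1,0,-0.3],"angular":[0,0,0],"fingers":26},{"dp":[-1.8,0,-0.5],"angular":[0,0,0],"fingers":26},{"dp":[-1.8,0,-0.5],"angular":[0,0,0],"fingers":26}]' 60 >/dev/null
python3 - <<'E'
from h import *
whereF();goF(-38.5,18,20)
im=optics.grab_frame('wrist')
cv2.imwrite('pics/w12.png',np.clip(255*(cv2.resize(im[100:400,170:470],None,fx=2,fy=2)/255.)**0.5,0,255).astype(np.uint8))
E
```

```text
t 10.03 F [-3.523e+01 -3.000e-02  1.911e+01] B [ 3.048e+01 -1.000e-02  4.323e+01] tilt 20.16 yaw 0.02 force(bay) [ 6.7 -0.3 -1. ] open 30.1
t 10.28 F [-3.654e+01 -3.000e-02  1.917e+01] B [ 2.915e+01 -1.000e-02  4.336e+01] tilt 20.22 yaw 0.02 force(bay) [ 8.4  0.4 -1.7] open 30.1
dp [-2.3 -0.   0.6] ang [-0.0003 -0.0038  0.0003]
```

View pics/w12.png

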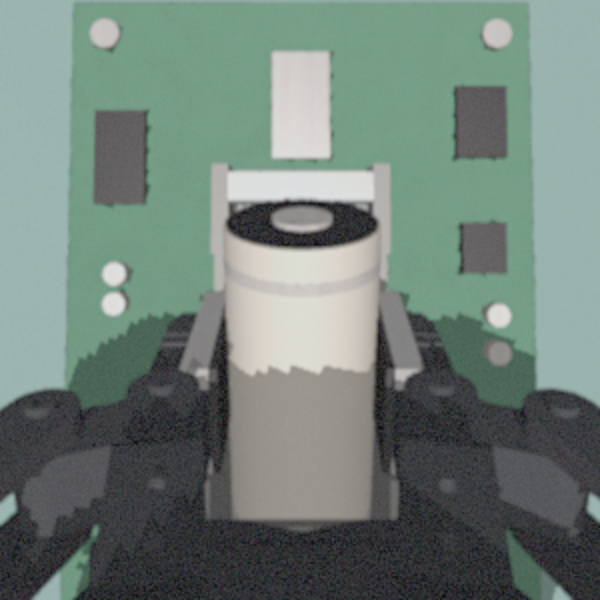

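The cell is centred between the contact walls (walls 212–390, cell 225–379) and hasn't slipped in the grip. I'll finish the push to about 8 mm.

```bash
python3 -m creep '[{"dp":[-1,0,0.1],"angular":[0,-0.003,0],"fingers":26},{"dp":[-2.1,0,0.2],"angular":[0,-0.003,0],"fingers":26},{"dp":[-2.1,0,0.2],"angular":[0,-0.003,0],"fingers":26},{"dp":[-2.1,0,0.2],"angular":[0,-0.003,0],"fingers":26}]' 60 >/dev/null
python3 - <<'E'
from h import *
whereF()
for a in [(-38.6,18,16),(-38.6,17.5,12),(-38.6,17.2,8),(-38.5,17,4),(-38.2,17,0)]: goF(*a)
E
```

```text
t 10.67 F [-3.745e+01 -1.000e-02  1.884e+01] B [2.826e+01 1.000e-02 4.295e+01] tilt 20.15 yaw 0.01 force(bay) [ 9.  -0.3  1.4] open 30.1
dp [-2.5  0.   3.2] ang [-0.0004 -0.0725  0.0003]
dp [-4.   0.   6.4] ang [-0.0004 -0.1423  0.0003]
dp [-5.6  0.   9.2] ang [-0.0003 -0.2121  0.0003]
dp [-7.3  0.  11.9] ang [-0.0003 -0.2819  0.0003]
dp [-8.9  0.  14.3] ang [-3.000e-04 -3.518e-01  3.000e-04]
```

```bash
python3 -m creep '[{"dp":[-1.4,0,1],"angular":[0,-0.02,0],"fingers":26},{"dp":[-2.3,0,2.5],"angular":[0,-0.06,0],"fingers":26},{"dp":[-3.2,0,4.2],"angular":[0,-0.1,0],"fingers":26},{"dp":[-3.7,0,5.4],"angular":[0,-0.125,0],"fingers":26},{"dp":[-3.7,0,5.4],"angular":[0,-0.125,0],"fingers":26}]' 60 >/dev/null
python3 - <<'E'
from h import *
whereF()
for a in [(-38.6,17.5,12),(-38.6,17.2,8),(-38.5,17,4),(-38.2,17,0)]: goF(*a)
E
```

```text
t 11.08 F [-3.686e+01 -1.000e-02  1.832e+01] B [3.133e+01 1.000e-02 3.414e+01] tilt 13.06 yaw 0.01 force(bay) [10.3  0.2  5.1] open 30.1
dp [-2.2  0.   1.1] ang [-0.0003 -0.0184  0.0003]
dp [-3.4  0.   4.2] ang [-0.0003 -0.0882  0.0003]
dp [-4.7  0.   7. ] ang [-0.0003 -0.158   0.0003]
dp [-6.   0.   9.6] ang [-0.0003 -0.2279  0.0003]
```

Run:
```python
from h import *
im=optics.grab_frame('wrist')
cv2.imwrite('pics/w13.png',np.clip(255*(cv2.resize(im[100:400,170:470],None,fx=2,fy=2)/255.)**0.5,0,255).astype(np.uint8))
whereF()
```

```text
t 11.13 F [-3.731e+01 -1.000e-02  1.817e+01] B [3.088e+01 1.000e-02 3.402e+01] tilt 13.08 yaw 0.02 force(bay) [ 9.4 -0.2  5.2] open 30.1
```

View pics/w13.png

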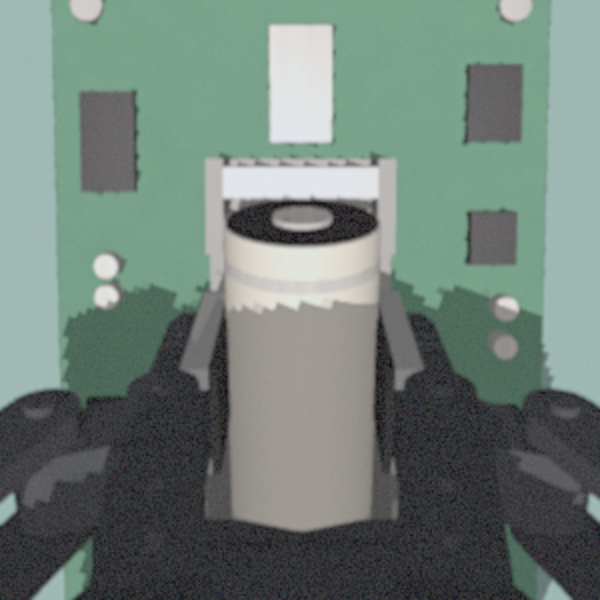

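Run:
```python
from h import *
c=cam('wrist'); Rb=R.from_euler('z',YAW,degrees=True)
for q in [(35,0,16),(42,0,16),(35,17,16),(35,-17,16)]: 
    px=proj(c,O+Rb.apply(q)); print(q,((px-[170,100])*2).round(1))
s=r.sense(); Rt=R.from_euler('xyz',s['tcp_rot'])
for q in [(30,0,-30.7),(30,0,1.3),(30,16,-14.7)]: print(q,((proj(c,s['eef_pos']+Rt.apply(q))-[170,100])*2).round(1))
for k in range(0,7,2):
    t=np.radians(-k); a=np.array([np.cos(t),0,-np.sin(t)]);n=np.array([-np.sin(t),0,-np.cos(t)])
    C=np.array([5-5,0,-14.7])
    print(k,[((proj(c,s['eef_pos']+Rt.apply(C+30*a+sg*16*n))-[170,100])*2).round(1)[1] for sg in (1,-1)])
```

```text
(35, 0, 16) [294.1 199.5]
(42, 0, 16) [294.1 168.9]
(35, 17, 16) [219.9 199.5]
(35, -17, 16) [368.3 199.6]
(30, 0, -30.7) [292.4 253.2]
(30, 0, 1.3) [294.  202.4]
(30, 16, -14.7) [372.3 224.9]
0 [np.float64(253.2), np.float64(202.4)]
2 [np.float64(248.3), np.float64(203.5)]
4 [np.float64(243.6), np.float64(204.8)]
6 [np.float64(239.2), np.float64(206.2)]
```

```bash
python3 -m creep '[{"dp":[-0.8,0,-0.3],"angular":[0,0,0],"fingers":26},{"dp":[-1.4,0,-0.4],"angular":[0,0,0],"fingers":26},{"dp":[-1.4,0,-0.4],"angular":[0,0,0],"fingers":26}]' 60 >/dev/null
python3 - <<'E'
from h import *
whereF()
im=optics.grab_frame('wrist')
cv2.imwrite('pics/w14.png',np.clip(255*(cv2.resize(im[170:250,260:380],None,fx=6,fy=6,interpolation=cv2.INTER_CUBIC)/255.)**0.5,0,255).astype(np.uint8))
whereF()
E
```

```text
t 11.38 F [-38.88   0.    18.38] B [2.929e+01 2.000e-02 3.430e+01] tilt 13.14 yaw 0.02 force(bay) [11.5 -0.4  5. ] open 30.2
t 11.43 F [-3.88e+01 -3.00e-02  1.84e+01] B [29.36 -0.   34.32] tilt 13.15 yaw 0.02 force(bay) [10.8 -0.8  3.9] open 30.0
```

View pics/w14.png

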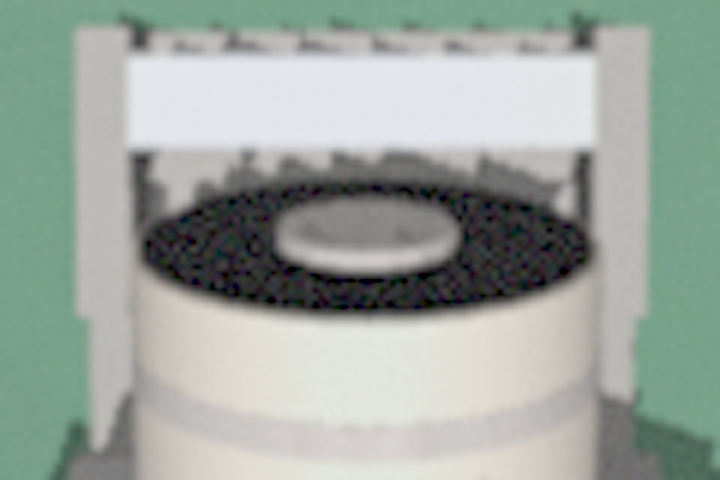

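Run:
```python
from h import *
for a in [(-38.8,18.0,11),(-38.8,17.7,9),(-38.8,17.4,7),(-38.7,17.2,5),(-38.5,17,3),(-38.3,16.8,0)]: goF(*a)
```

```text
dp [-0.7 -0.   1.9] ang [-0.0003 -0.0375  0.0003]
dp [-1.3 -0.   3.5] ang [-0.0003 -0.0724  0.0003]
dp [-2.  -0.   5.2] ang [-0.0003 -0.1073  0.0003]
dp [-2.7 -0.   6.7] ang [-0.0003 -0.1423  0.0004]
dp [-3.2 -0.   8.2] ang [-0.0003 -0.1772  0.0004]
dp [-4.3 -0.  10.4] ang [-0.0003 -0.2295  0.0004]
```

```bash
python3 -m creep '[{"dp":[-0.4,0,1],"angular":[0,-0.019,0],"fingers":26},{"dp":[-0.7,0,1.9],"angular":[0,-0.0375,0],"fingers":26},{"dp":[-1,0,2.7],"angular":[0,-0.055,0],"fingers":26},{"dp":[-1.3,0,3.5],"angular":[0,-0.072,0],"fingers":26},{"dp":[-1.3,0,3.5],"angular":[0,-0.072,0],"fingers":26}]' 60 >/dev/null
python3 - <<'E'
from h import *
whereF()
im=optics.grab_frame('wrist')
cv2.imwrite('pics/w15.png',np.clip(255*(cv2.resize(im[170:250,260:380],None,fx=6,fy=6,interpolation=cv2.INTER_CUBIC)/255.)**0.5,0,255).astype(np.uint8))
whereF()
for a in [(-38.8,17.4,7),(-38.7,17.2,5),(-38.5,17,3),(-38.3,16.8,0)]: goF(*a)
E
```

```text
t 11.85 F [-3.823e+01 -1.000e-02  1.771e+01] B [3.091e+01 1.000e-02 2.866e+01] tilt 9.0 yaw 0.02 force(bay) [10.6 -0.5  4.6] open 30.2
t 11.9 F [-38.51  -0.    17.59] B [3.062e+01 2.000e-02 2.855e+01] tilt 9.01 yaw 0.02 force(bay) [11.2 -0.4  5. ] open 30.2
dp [-0.9  0.   1.5] ang [-0.0003 -0.0351  0.0003]
dp [-1.4  0.   3.1] ang [-0.0003 -0.07    0.0003]
dp [-1.8  0.   4.7] ang [-0.0003 -0.1049  0.0003]
dp [-2.7  0.   6.9] ang [-0.0003 -0.1573  0.0003]
```

View pics/w15.png

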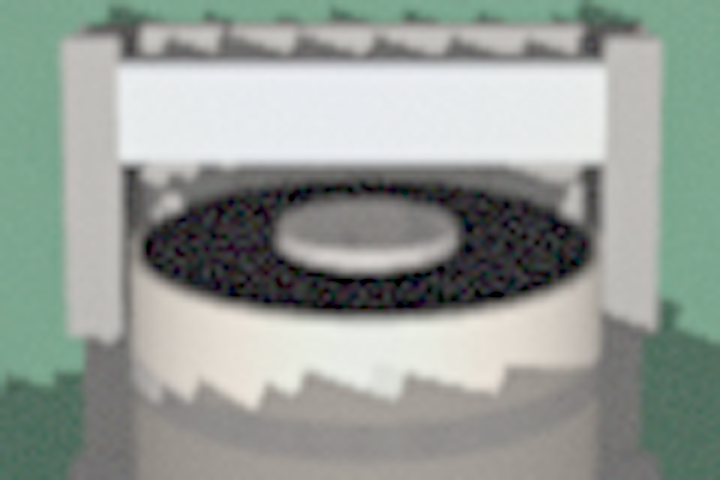

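```bash
python3 -m creep '[{"dp":[-0.5,0,0.8],"angular":[0,-0.018,0],"fingers":26},{"dp":[-0.9,0,1.5],"angular":[0,-0.035,0],"fingers":26},{"dp":[-1.2,0,2.3],"angular":[0,-0.052,0],"fingers":26},{"dp":[-1.4,0,3.1],"angular":[0,-0.07,0],"fingers":26},{"dp":[-1.4,0,3.1],"angular":[0,-0.07,0],"fingers":26}]' 60 >/dev/null
python3 - <<'E'
from h import *
whereF()
im=optics.grab_frame('wrist')
cv2.imwrite('pics/w16.png',np.clip(255*(cv2.resize(im[170:250,260:380],None,fx=6,fy=6,interpolation=cv2.INTER_CUBIC)/255.)**0.5,0,255).astype(np.uint8))
whereF()
for a in [(-38.5,17,3),(-38.3,16.8,1),(-37.5,16.8,0)]: goF(*a)
E
```

```text
t 12.32 F [-3.842e+01 -3.000e-02  1.716e+01] B [ 3.131e+01 -1.000e-02  2.325e+01] tilt 4.99 yaw 0.02 force(bay) [11.3 -0.8  4.2] open 29.7
t 12.37 F [-3.870e+01 -1.000e-02  1.706e+01] B [3.104e+01 1.000e-02 2.317e+01] tilt 5.0 yaw 0.01 force(bay) [11.1 -0.1  4.3] open 30.2
dp [-0.3  0.   1.5] ang [-0.0003 -0.035   0.0002]
dp [-0.8  0.   3.1] ang [-0.0003 -0.0699  0.0002]
dp [-0.3  0.   3.8] ang [-0.0003 -0.0873  0.0002]
```

View pics/w16.png

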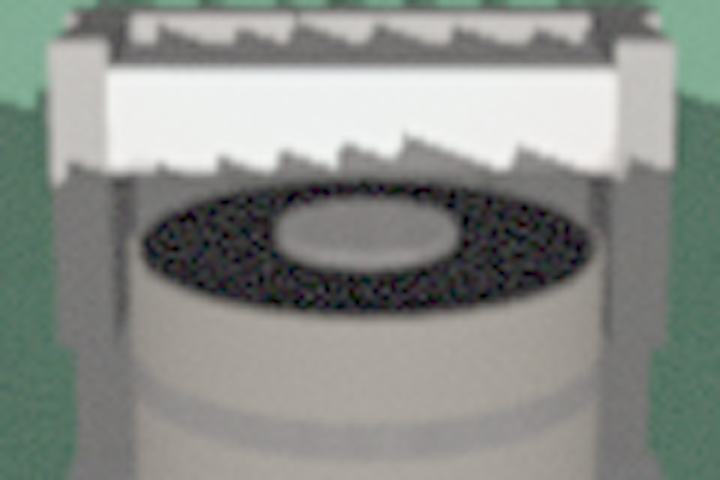

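```bash
python3 - <<'E'
from h import *
goF(-38.4,16.1,3);goF(-38,15.3,2)
E
python3 -m creep '[{"dp":[-0.2,0,0.8],"angular":[0,-0.012,0],"fingers":26},{"dp":[-0.3,0,1.6],"angular":[0,-0.025,0],"fingers":26},{"dp":[-0.4,0,2.3],"angular":[0,-0.035,0],"fingers":26},{"dp":[-0.4,0,2.3],"angular":[0,-0.035,0],"fingers":26}]' 60 >/dev/null
python3 - <<'E'
from h import *
whereF()
goF(-38,15.3,2)
E
```

```text
dp [-0.3  0.   2.4] ang [-0.0003 -0.035   0.0002]
dp [-0.3  0.   3.9] ang [-0.0003 -0.0524  0.0002]
t 12.7 F [-38.52   0.    16.08] B [3.139e+01 2.000e-02 1.973e+01] tilt 2.99 yaw 0.02 force(bay) [12.2  1.4  4.4] open 30.2
dp [0.2 0.  1.5] ang [-0.0003 -0.0172  0.0003]
```

```bash
python3 -m creep '[{"dp":[0.2,0,0.7],"angular":[0,-0.008,0],"fingers":26},{"dp":[0.3,0,1.3],"angular":[0,-0.017,0],"fingers":26},{"dp":[0.3,0,1.3],"angular":[0,-0.017,0],"fingers":26}]' 60 >/dev/null
python3 - <<'E'
from h import *
whereF()
im=optics.grab_frame('wrist')
cv2.imwrite('pics/w17.png',np.clip(255*(cv2.resize(im[170:290,240:400],None,fx=5,fy=5,interpolation=cv2.INTER_CUBIC)/255.)**0.5,0,255).astype(np.uint8))
cv2.imwrite('pics/s17.png',cv2.resize(optics.grab_frame('scene')[130:200,290:390],None,fx=7,fy=7,interpolation=cv2.INTER_CUBIC))
E
```

```text
t 12.95 F [-38.3    0.1   15.46] B [31.65  0.13 17.88] tilt 1.98 yaw 0.02 force(bay) [10.9  1.3  5.7] open 30.3
```

View pics/w17.png

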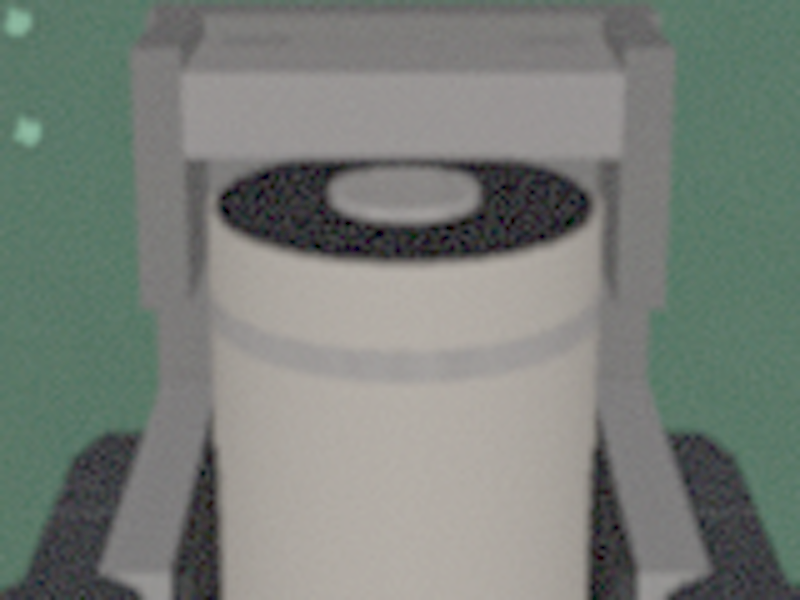

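View pics/s17.png

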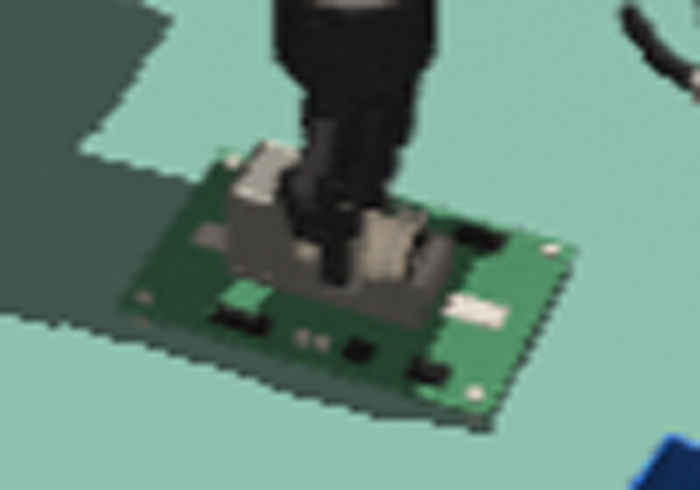

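```bash
python3 -c "
from h import *
goF(-38,15.2,1.2)"
python3 -m creep '[{"dp":[0.2,0,0.4],"angular":[0,-0.007,0],"fingers":26},{"dp":[0.3,0,0.8],"angular":[0,-0.013,0],"fingers":26},{"dp":[0.3,0,0.8],"angular":[0,-0.013,0],"fingers":26}]' 60 >/dev/null
python3 - <<'E'
from h import *
whereF();goF(-35.5,15.2,1)
E
```

```text
dp [0.1 0.1 0.8] ang [-0.0003 -0.0142  0.0005]
t 13.3 F [-38.1    0.13  15.59] B [31.88  0.17 17.07] tilt 1.22 yaw 0.03 force(bay) [ 8.6  1.1 13. ] open 30.2
dp [2.5 0.2 0.6] ang [-0.0004 -0.0038  0.0005]
```

```bash
python3 -m creep '[{"dp":[0.8,0,-0.3],"angular":[0,0,0],"fingers":26},{"dp":[1.6,0,-0.3],"angular":[0,0,0],"fingers":26},{"dp":[2.2,0,-0.3],"angular":[0,0,0],"fingers":26},{"dp":[2.2,0,-0.3],"angular":[0,0,0],"fingers":26}]' 60 >/dev/null
python3 - <<'E'
from h import *
whereF()
E
```

```text
t 13.63 F [-37.94   0.17  15.65] B [32.05  0.21 16.89] tilt 1.01 yaw 0.03 force(bay) [ 4.   2.  14.5] open 30.1
```

Run:
```python
from h import *
whereF()
im=optics.grab_frame('wrist')
cv2.imwrite('pics/w18.png',np.clip(255*(cv2.resize(im[170:290,240:400],None,fx=5,fy=5,interpolation=cv2.INTER_CUBIC)/255.)**0.5,0,255).astype(np.uint8))
c=cam('wrist'); Rb=R.from_euler('z',YAW,degrees=True)
for q in [(35,0,16),(42,0,16)]: 
    px=proj(c,O+Rb.apply(q)); print(q,((px-[240,170])*5).round(1))
s=r.sense(); Rt=R.from_euler('xyz',s['tcp_rot'])
for q in [(30,0,-30.7),(30,0,1.3)]: print(q,((proj(c,s['eef_pos']+Rt.apply(q))-[240,170])*5).round(1))
```

```text
t 13.63 F [-37.94   0.17  15.65] B [32.05  0.21 16.89] tilt 1.01 yaw 0.03 force(bay) [ 4.   2.  14.5] open 30.1
(35, 0, 16) [385.7 174.4]
(42, 0, 16) [385.5  90.3]
(30, 0, -30.7) [381.  282.9]
(30, 0, 1.3) [384.9 155.8]
```

View pics/w18.png

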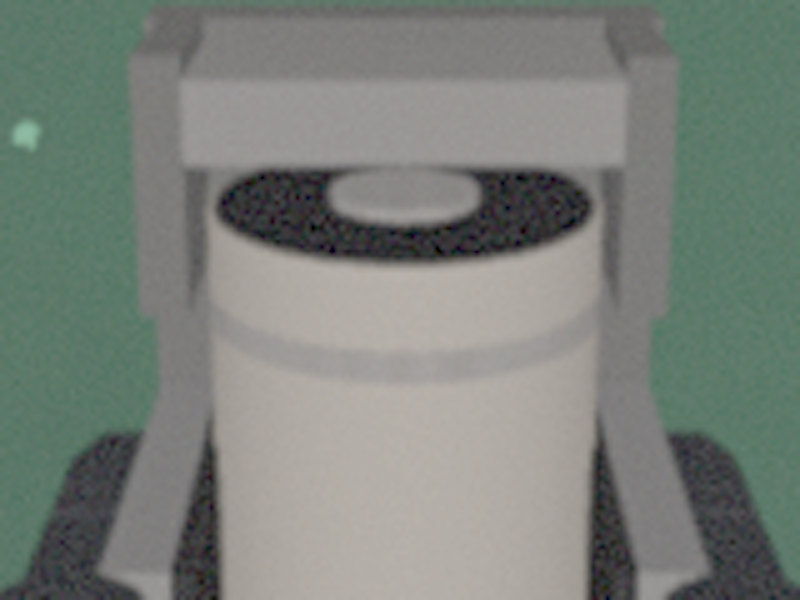

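```bash
python3 -m creep '[{"dp":[0,0,-0.5],"angular":[0,0,0],"fingers":26},{"dp":[0,0,-0.9],"angular":[0,0,0],"fingers":26},{"dp":[0,0,-0.9],"angular":[0,0,0],"fingers":26}]' 60 >/dev/null
python3 - <<'E'
from h import *
whereF()
E
```

```text
t 13.93 F [-38.01   0.15  15.83] B [31.98  0.18 17.07] tilt 1.02 yaw 0.03 force(bay) [6.5 1.7 4.2] open 29.9
```

```bash
python3 -m creep '[{"dp":[0.6,0,-0.1],"angular":[0,0,0],"fingers":26},{"dp":[1.2,0,-0.2],"angular":[0,0,0],"fingers":26},{"dp":[1.2,0,-0.2],"angular":[0,0,0],"fingers":26}]' 60 >/dev/null
python3 - <<'E'
from h import *
whereF()
E
```

```text
t 14.18 F [-37.88   0.17  15.88] B [32.11  0.2  16.96] tilt 0.89 yaw 0.03 force(bay) [3.6 1.2 7.5] open 30.2
```

```bash
python3 -m creep '[{"dp":[0,0,-0.6],"angular":[0,0.003,0],"fingers":26},{"dp":[0,0,-1.1],"angular":[0,0.003,0],"fingers":26},{"dp":[0,0,-1.1],"angular":[0,0.003,0],"fingers":26}]' 60 >/dev/null
python3 - <<'E'
from h import *
whereF()
E
```

```text
t 14.43 F [-37.94   0.14  16.16] B [32.05  0.17 17.47] tilt 1.08 yaw 0.02 force(bay) [ 7.7  2.1 -3.5] open 30.1
```

```bash
python3 -m creep '[{"dp":[0.3,0,-0.4],"angular":[0,0,0],"fingers":26},{"dp":[0.6,0,-0.4],"angular":[0,0,0],"fingers":26},{"dp":[0.6,0,-0.4],"angular":[0,0,0],"fingers":26}]' 60 >/dev/null
python3 - <<'E'
from h import *
whereF(); s=r.sense(); print(s['wrist_torque'],s['joint_efforts'].round(2))
E
```

```text
t 14.68 F [-37.72   0.11  16.36] B [32.27  0.13 17.61] tilt 1.02 yaw 0.02 force(bay) [ 6.2  1.5 -5.8] open 30.4
[ 0.54318816 -0.86695092  0.09612824] [ -0.93 -60.29 -17.98  -0.24   1.97   0.09]
```

```bash
python3 -m creep '[{"dp":[0,0,0],"angular":[0,0,0],"fingers":26},{"dp":[0,0,0],"angular":[0,0,0],"fingers":26},{"dp":[0,0,0],"angular":[0,0,0],"fingers":26}]' 60 >/dev/null
python3 -c "
from h import *
whereF(); s=r.sense(); print(s['wrist_torque'],s['joint_efforts'].round(2))"
python3 -m creep '[{"dp":[0.5,0,0],"angular":[0,0,0],"fingers":26},{"dp":[0.5,0,0],"angular":[0,0,0],"fingers":26},{"dp":[0.5,0,0],"angular":[0,0,0],"fingers":26}]' 60 >/dev/null
python3 - <<'E'
from h import *
whereF(); s=r.sense(); print(s['wrist_torque'],s['joint_efforts'].round(2))
im=optics.grab_frame('wrist')
cv2.imwrite('pics/w19.png',np.clip(255*(cv2.resize(im[150:400,160:480],None,fx=2.5,fy=2.4,interpolation=cv2.INTER_CUBIC)/255.)**0.45,0,255).astype(np.uint8))
cv2.imwrite('pics/s19.png',cv2.resize(optics.grab_frame('scene')[130:200,290:390],None,fx=7,fy=7,interpolation=cv2.INTER_CUBIC))
E
```

```text
t 14.93 F [-37.73   0.11  16.35] B [32.26  0.14 17.6 ] tilt 1.03 yaw 0.03 force(bay) [ 6.7  1.2 -5.4] open 30.1
[ 0.53533042 -0.9118439   0.07113606] [ -0.93 -60.34 -17.98  -0.25   1.96   0.09]
t 15.18 F [-37.71   0.11  16.32] B [32.28  0.14 17.5 ] tilt 0.97 yaw 0.02 force(bay) [ 4.7  2.3 -3.8] open 30.1
[ 0.45211807 -0.63575985  0.12656663] [ -1.01 -60.16 -18.73  -0.26   1.53   0.09]
```

View pics/w19.png

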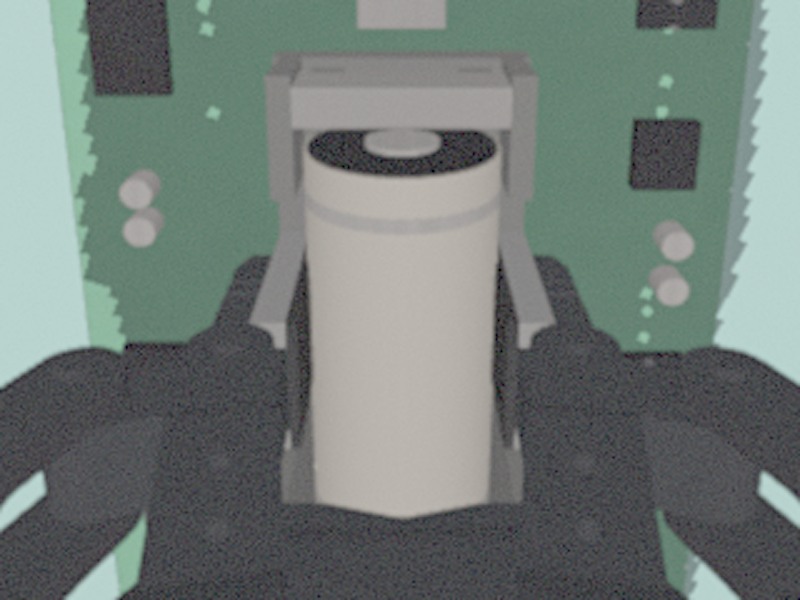

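Run:
```python
from h import *
c=cam('wrist'); Rb=R.from_euler('z',YAW,degrees=True)
f=lambda W:((proj(c,W)-[160,150])*[2.5,2.4]).round(0)
for q in [(35,0,16),(42,0,16),(22,17.8,16),(22,21.8,16),(22,21.8,0),(13,16,0),(44,21.8,16),(-22,17.8,44),(-22,17.8,20)]: print(q,f(O+Rb.apply(q)))
s=r.sense(); Rt=R.from_euler('xyz',s['tcp_rot'])
for q in [(11,-16,0),(11,-16,-19),(11,-16,-38),(11,-20,0),(30,0,-30.7)]: print('tool',q,f(s['eef_pos']+Rt.apply(q)))
```

```text
(35, 0, 16) [392. 132.]
(42, 0, 16) [392.  92.]
(22, 17.8, 16) [286. 204.]
(22, 21.8, 16) [262. 204.]
(22, 21.8, 0) [276. 173.]
(13, 16, 0) [309. 217.]
(44, 21.8, 16) [256.  80.]
(-22, 17.8, 44) [272. 536.]
(-22, 17.8, 20) [292. 436.]
tool (11, -16, 0) [306. 219.]
tool (11, -16, -19) [294. 264.]
tool (11, -16, -38) [277. 322.]
tool (11, -20, 0) [285. 219.]
tool (30, 0, -30.7) [390. 184.]
```

View pics/s19.png

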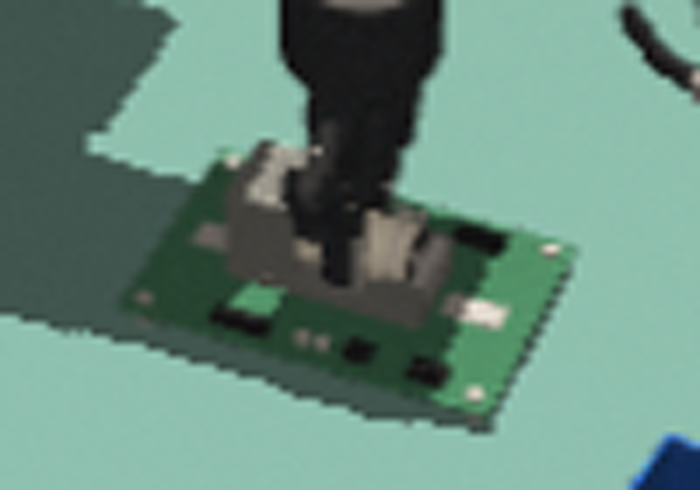

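```bash
python3 -c "
from h import *
goF(-37.7,16.8,4)"
python3 -m creep '[{"dp":[0,0,-0.7],"angular":[0,0.015,0],"fingers":26},{"dp":[0,0,-1.4],"angular":[0,0.03,0],"fingers":26},{"dp":[0,0,-2.2],"angular":[0,0.05,0],"fingers":26},{"dp":[0,0,-2.2],"angular":[0,0.05,0],"fingers":26}]' 60 >/dev/null
python3 - <<'E'
from h import *
whereF(); s=r.sense(); print(s['wrist_torque'])
im=optics.grab_frame('wrist')
cv2.imwrite('pics/w20.png',np.clip(255*(cv2.resize(im[150:400,160:480],None,fx=2.5,fy=2.4,interpolation=cv2.INTER_CUBIC)/255.)**0.45,0,255).astype(np.uint8))
E
```

```text
dp [ 0.7  0.1 -2.6] ang [-0.0003  0.0528  0.0004]
t 15.62 F [-37.09  -0.    16.92] B [32.73  0.   21.9 ] tilt 4.08 yaw 0.01 force(bay) [ 9.8  0.7 -3.6] open 30.2
[ 0.70907494 -1.46587257 -0.0269459 ]
```

View pics/w20.png

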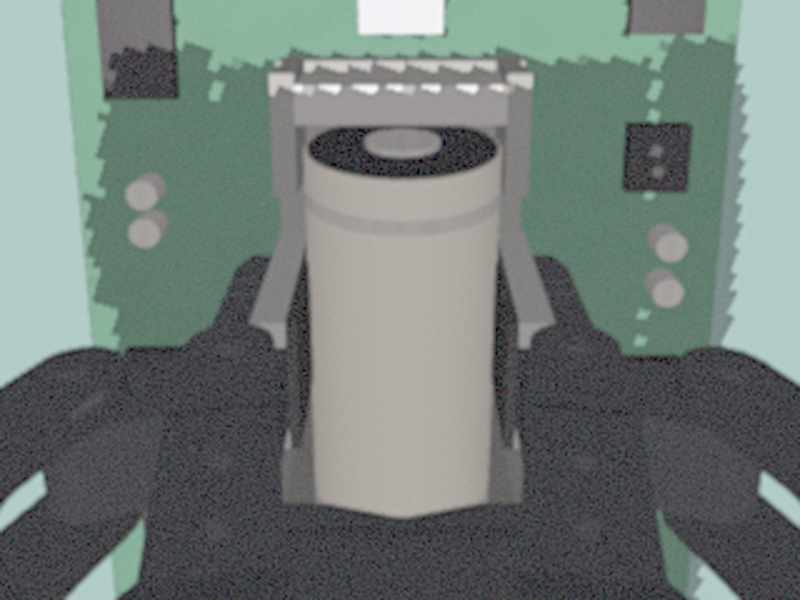

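```bash
python3 -m creep '[{"dp":[0.5,0,0],"angular":[0,0,0],"fingers":26},{"dp":[0.9,0,0],"angular":[0,0,0],"fingers":26},{"dp":[0.9,0,0],"angular":[0,0,0],"fingers":26}]' 60 >/dev/null
python3 - <<'E'
from h import *
whereF();goF(-36.1,16.4,2.5);goF(-35.9,16,1.5)
E
```

```text
t 15.92 F [-36.01   0.    16.98] B [3.382e+01 1.000e-02 2.187e+01] tilt 4.0 yaw 0.01 force(bay) [ 8.4  0.2 -3.8] open 30.0
dp [-0.5  0.   1.6] ang [-0.0003 -0.0263  0.0001]
dp [-0.6  0.   2.7] ang [-0.0003 -0.0437  0.0001]
```

```bash
python3 -m creep '[{"dp":[-0.3,0,0.8],"angular":[0,-0.013,0],"fingers":26},{"dp":[-0.5,0,1.6],"angular":[0,-0.026,0],"fingers":26},{"dp":[-0.5,0,1.6],"angular":[0,-0.026,0],"fingers":26}]' 60 >/dev/null
python3 - <<'E'
from h import *
whereF();goF(-35.9,16,1.5)
im=optics.grab_frame('wrist')
cv2.imwrite('pics/w21.png',np.clip(255*(cv2.resize(im[170:290,240:400],None,fx=5,fy=5,interpolation=cv2.INTER_CUBIC)/255.)**0.5,0,255).astype(np.uint8))
E
```

```text
t 16.17 F [-3.561e+01 -1.000e-02  1.653e+01] B [34.32  0.   19.59] tilt 2.51 yaw 0.01 force(bay) [ 8.3  0.6 -1.1] open 30.2
dp [-0.6  0.   1.2] ang [-0.0002 -0.0176  0.0002]
```

View pics/w21.png

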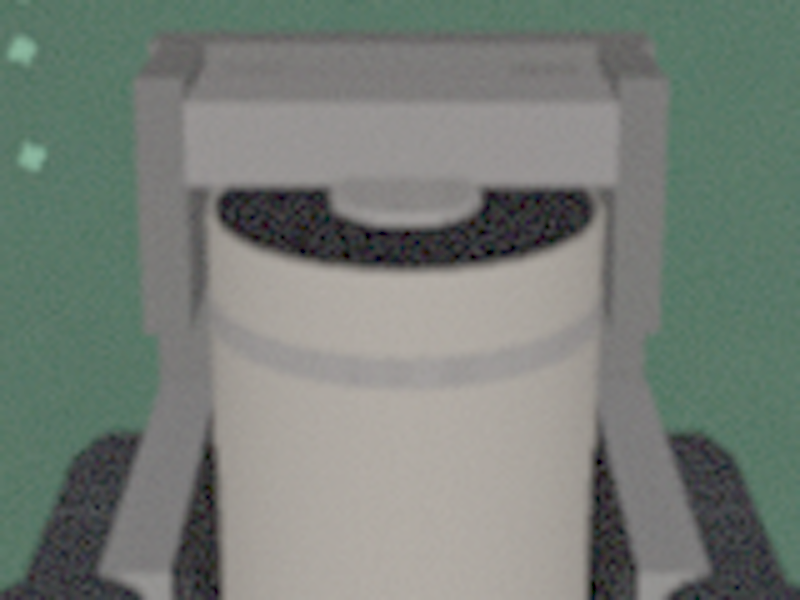

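```bash
python3 -m creep '[{"dp":[-0.2,0,0.6],"angular":[0,-0.01,0],"fingers":26},{"dp":[-0.4,0,1.1],"angular":[0,-0.018,0],"fingers":26},{"dp":[-0.4,0,1.1],"angular":[0,-0.018,0],"fingers":26}]' 60 >/dev/null
python3 - <<'E'
from h import *
whereF();goF(-35.4,15.6,1.2)
E
```

```text
t 16.47 F [-3.564e+01 -2.000e-02  1.636e+01] B [ 3.434e+01 -1.000e-02  1.820e+01] tilt 1.51 yaw 0.01 force(bay) [7.3 0.7 1. ] open 30.5
dp [ 0.1 -0.   1. ] ang [-0.0002 -0.0054  0.0002]
```

```bash
python3 -m creep '[{"dp":[0.1,0,0.5],"angular":[0,-0.004,0],"fingers":26},{"dp":[0.1,0,0.8],"angular":[0,-0.007,0],"fingers":26},{"dp":[0.1,0,0.8],"angular":[0,-0.007,0],"fingers":26}]' 60 >/dev/null
python3 - <<'E'
from h import *
whereF()
im=optics.grab_frame('wrist')
cv2.imwrite('pics/w22.png',np.clip(255*(cv2.resize(im[170:290,240:400],None,fx=5,fy=5,interpolation=cv2.INTER_CUBIC)/255.)**0.5,0,255).astype(np.uint8))
E
```

```text
t 16.72 F [-3.55e+01  1.00e-02  1.63e+01] B [3.448e+01 2.000e-02 1.767e+01] tilt 1.12 yaw 0.01 force(bay) [5.8 0.3 7.1] open 30.0
```

View pics/w22.png

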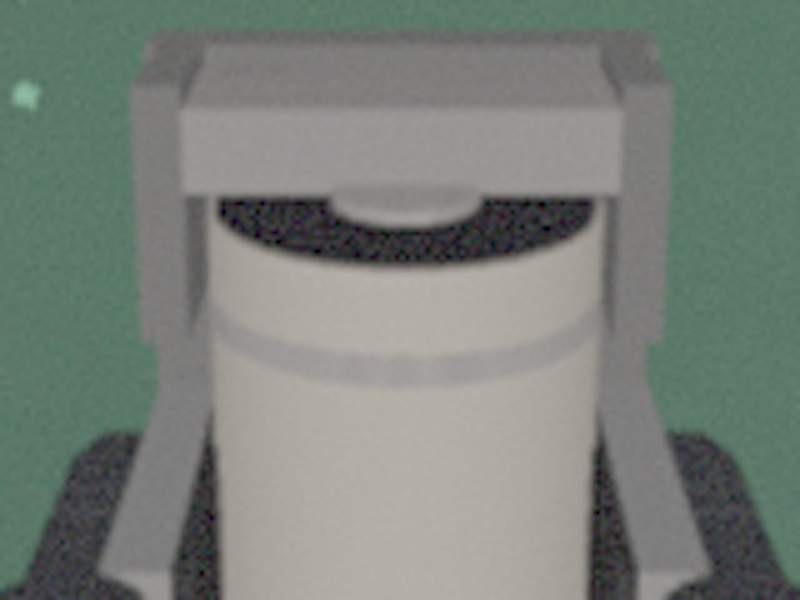

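```bash
python3 -m creep '[{"dp":[0.2,0,0.3],"angular":[0,0,0],"fingers":26},{"dp":[0.3,0,0.6],"angular":[0,0.003,0],"fingers":26},{"dp":[0.3,0,0.6],"angular":[0,0.003,0],"fingers":26}]' 60 >/dev/null
python3 -c "
from h import *
whereF()"
```

```text
t 17.02 F [-35.23   0.15  15.66] B [34.75  0.18 17.27] tilt 1.32 yaw 0.03 force(bay) [5.7 1.9 7.5] open 30.2
```

```bash
python3 -m creep '[{"dp":[0.1,0,0.3],"angular":[0,0,0],"fingers":26},{"dp":[0.1,0,0.4],"angular":[0,0,0],"fingers":26},{"dp":[0.1,0,0.4],"angular":[0,0,0],"fingers":26}]' 60 >/dev/null
python3 -c "
from h import *
whereF()"
```

```text
t 17.27 F [-35.17   0.13  15.54] B [34.81  0.16 17.14] tilt 1.31 yaw 0.03 force(bay) [ 4.   1.2 11.3] open 30.1
```

```bash
python3 -m creep '[{"dp":[0,0,-0.5],"angular":[0,0,0],"fingers":30},{"dp":[0,0,-0.5],"angular":[0,0,0],"fingers":32},{"dp":[0,0,-0.5],"angular":[0,0,0],"fingers":34},{"dp":[0,0,-0.5],"angular":[0,0,0],"fingers":38},{"dp":[0,0,-0.5],"angular":[0,0,0],"fingers":44}]' 20
python3 - <<'E'
from h import *
whereF()
im=optics.grab_frame('wrist')
cv2.imwrite('pics/w23.png',np.clip(255*(cv2.resize(im[150:400,160:480],None,fx=2.5,fy=2.4,interpolation=cv2.INTER_CUBIC)/255.)**0.45,0,255).astype(np.uint8))
E
```

```text
clock: 17.68
eef_pos: [520.7, 196.8, 22.3]
tcp_rot: [-3.142, -0.016, 0.349]
contact_force: [-0.5, -0.0, -0.7]
opening: 0.513
t 17.68 F [-38.36  -0.12  14.34] B [31.63 -0.09 15.5 ] tilt 0.94 yaw 0.02 force(bay) [-0.5  0.2 -0.7] open 43.8
```

View pics/w23.png

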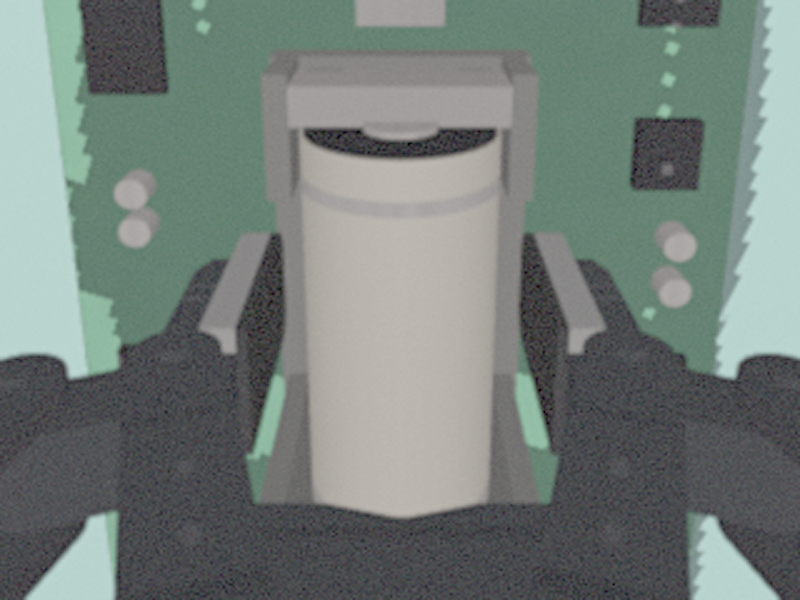

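```bash
python3 -m creep '[{"dp":[0,0,-4],"angular":[0,0,0],"fingers":56},{"dp":[0,0,-20],"angular":[0,0,0],"fingers":60},{"dp":[0,0,-50],"angular":[0,0,0],"fingers":60},{"dp":[-20,0,-90],"angular":[0,0,0],"fingers":60},{"dp":[-30,0,-120],"angular":[0,0,0],"fingers":60}]' 20
python3 -m creep '[{"dp":[0,0,0],"angular":[0,0,0],"fingers":60},{"dp":[0,0,0],"angular":[0,0,0],"fingers":60},{"dp":[0,0,0],"angular":[0,0,0],"fingers":60}]' 20
python3 - <<'E'
from h import *
s=r.sense(); im=optics.grab_frame('wrist'); np.save('w24.npy',np.r_[s['eef_pos'],s['tcp_rot']])
cv2.imwrite('pics/w24.png',np.clip(255*(cv2.resize(im[60:300,220:420],None,fx=3,fy=2.5,interpolation=cv2.INTER_CUBIC)/255.)**0.5,0,255).astype(np.uint8))
cv2.imwrite('pics/s24.png',cv2.resize(optics.grab_frame('scene')[130:200,290:390],None,fx=7,fy=7,interpolation=cv2.INTER_CUBIC))
E
```

```text
clock: 18.15
eef_pos: [490.2, 185.7, 143.4]
tcp_rot: [-3.142, -0.017, 0.349]
contact_force: [0.8, 0.1, 0.4]
opening: 0.702
clock: 18.4
eef_pos: [491.5, 186.2, 142.2]
tcp_rot: [-3.141, -0.019, 0.349]
contact_force: [-0.3, -0.2, 0.3]
opening: 0.705
```

View pics/w24.png

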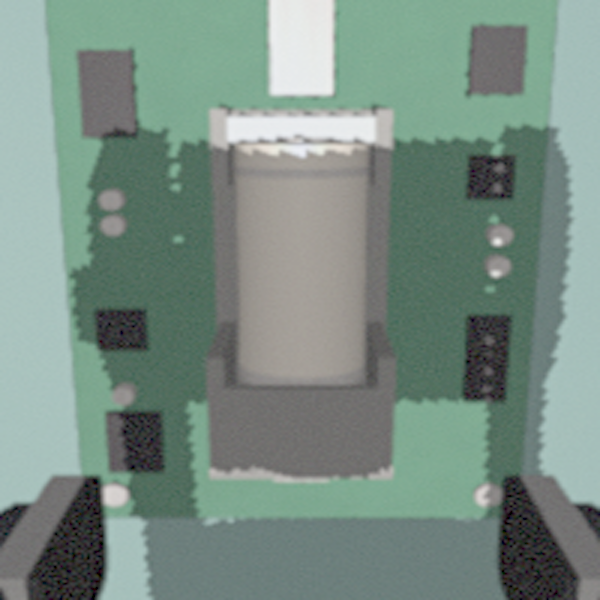

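View pics/s24.png

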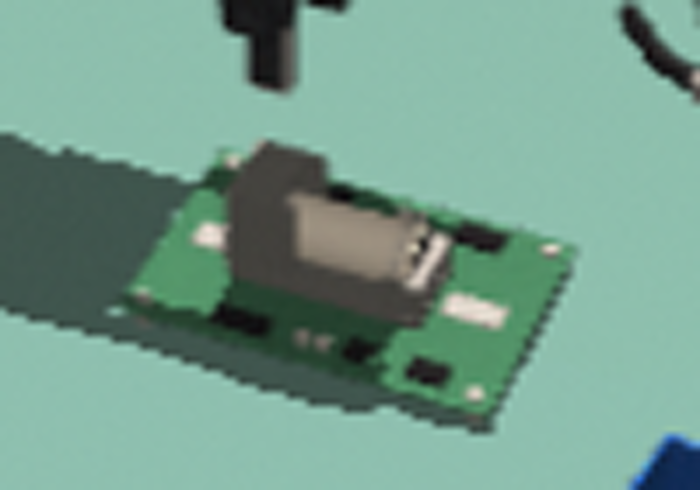

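The cell lies between the contact and the hood and looks level. To check its height I'll take an oblique view from the contact side.

Run:
```python
from h import *
W=O+R.from_euler('z',YAW,degrees=True).apply([80,0,0]); W[2]=140; togo(W,YAW,-35)
```

```text
dp [ 1.096e+02 -1.000e-01  3.000e+00] ang [-0.000e+00 -6.278e-01  3.000e-04]
```

```bash
python3 -m creep '[{"dp":[20,0,-10],"angular":[0,-0.12,0],"fingers":60},{"dp":[50,0,-15],"angular":[0,-0.24,0],"fingers":60},{"dp":[80,0,-10],"angular":[0,-0.36,0],"fingers":60},{"dp":[110,0,0],"angular":[0,-0.48,0],"fingers":60},{"dp":[110,0,3],"angular":[0,-0.6,0],"fingers":60}]' 20
python3 -m creep '[{"dp":[0,0,0],"angular":[0,0,0],"fingers":60},{"dp":[0,0,0],"angular":[0,0,0],"fingers":60},{"dp":[0,0,0],"angular":[0,0,0],"fingers":60},{"dp":[0,0,0],"angular":[0,0,0],"fingers":60}]' 20
python3 - <<'E'
from h import *
s=r.sense(); im=optics.grab_frame('wrist'); np.save('w25.npy',np.r_[s['eef_pos'],s['tcp_rot']])
cv2.imwrite('pics/w25.png',im)
cv2.imwrite('pics/w25z.png',np.clip(255*(cv2.resize(im[130:280,230:410],None,fx=4.4,fy=4,interpolation=cv2.INTER_CUBIC)/255.)**0.5,0,255).astype(np.uint8))
E
```

```text
clock: 18.92
eef_pos: [598.6, 225.1, 138.8]
tcp_rot: [-3.141, 0.584, 0.349]
contact_force: [-1.6, 0.3, -1.2]
opening: 0.7
clock: 19.25
eef_pos: [594.6, 223.8, 142.5]
tcp_rot: [-3.141, 0.578, 0.349]
contact_force: [-0.3, -0.2, 1.2]
opening: 0.703
```

View pics/w25.png

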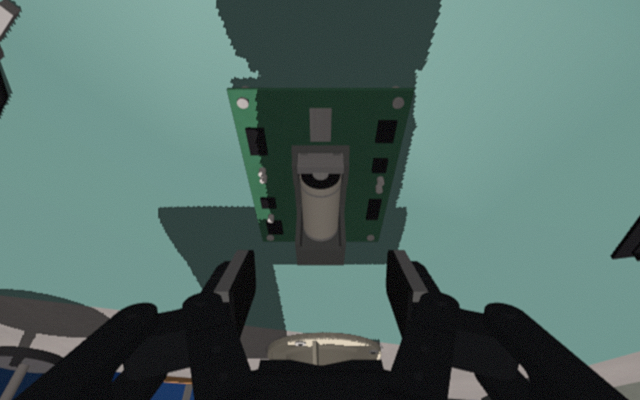

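View pics/w25z.png

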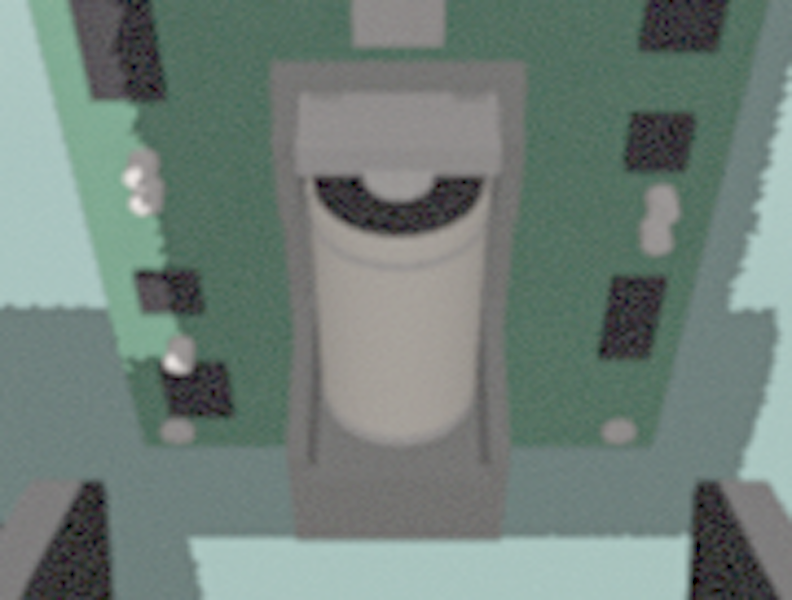

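Run:
```python
from h import *
p=np.load('w25.npy'); c=cam('wrist',{'eef_pos':p[:3],'tcp_rot':p[3:]}); Rb=R.from_euler('z',YAW,degrees=True)
f=lambda W:((proj(c,W)-[230,130])*[4.4,4]).round(1)
for q in [(35,0,16),(42,0,16),(-31,0,44),(35,0,32),(35,0,34),(-35,0,32),(-35,0,34),(-35,16,16)]: print(q,f(O+Rb.apply(q)))
```

```text
(35, 0, 16) [388.7 176.5]
(42, 0, 16) [388.5 150.5]
(-31, 0, 44) [389.5 480.8]
(35, 0, 32) [388.4 237.2]
(35, 0, 34) [388.3 245.1]
(-35, 0, 32) [389.8 444.9]
(-35, 0, 34) [389.7 452.3]
(-35, 16, 16) [315.  387.7]
```

The predictions for a cell fully down match the picture: button rim 237 predicted and 236 seen, flat-end top edge 445 and 443, contact edge 176.5 and 176. Handing in.

```bash
python3 -c "
from rig import r
print(r.sign_off())"
```

```text
the job is handed in; nothing more can be done
None
```

The cell is loaded in the clip and released, and I handed the job in at about 19.3 s of the 45 s; no verdict was reported.

**How it went:**
- I gripped the cell at its sides and entered the bay at 20° of tilt. The spring was first felt about 0.4–0.7 mm beyond its nominal position in my clip frame.
- I pushed about 8 mm (force on the tool about 11 N) and tipped the button end down behind the fixed contact.
- I set the cell on the floor, opened the fingers and backed off.

**Last checks:**
- **Height:** in a slanted wrist view, the button rim, flat-end edge and contact edge lay within 2 zoomed pixels (about 0.5 mm) of where a cell fully down and level should be.
- **Position:** the cell is centred to well under 1 mm and its button end is against the contact.
- **Robot:** the arm was clear of everything, with force near zero.
- **Bystanders:** I never went near them, but I did not measure them again at the end.

**What disagreed:**
- My first try at sliding the cell forward on the floor would not move, at up to about 15 N on the wrist. I did not find the cause. I tipped it back to 4°, moved it forward there and lowered it again, which worked.
- The cell also seemed to turn 1–2° in the grip during tipping, judging by the picture.
- The wrist camera read about 1.7 mm off sideways; I corrected for it using the held cell.

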